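# Clamp a sunglass front with a quarter-turn T-stud

### The job

Take the clamp stud with the green grip from its parking block and drop its T-head down into the rail's slot, at the open end behind the sliding jaw, until its collar sits on the rail. Slide it along the slot so that it pushes the jaw ahead, until the sunglass front is nipped firmly but gently between the jaw and the sprung rubber stop, too hard a push cracks the lenses; then turn the stud a quarter turn so that it locks across the slot, still up against the jaw, and let go. Leave the white-gripped spare stud and everything else on the bench alone.

Things in the scene. Friction and masses are not known exactly. Their poses are not given: they have to be found in the camera images.
- rail: Fixed aluminium T-slot rail, 80 wide (x) x 340 long (y) x 40 mm high; origin at the centre of its underside. Slot along y at x = 0: mouth 13 mm wide between lips 8 mm thick, below them a chamber 30 mm wide, 12 mm high; ends capped. Stud goes in at y below 0; jaw, sunglass front and stop stand towards +y. A head turned across the slot cannot be lifted out.
- slot_entry (a point): Point on the slot's centre line at the height of the rail's top face (40 mm above the bench), 90 mm from the rail's middle on the open side (rail y = -0.09): a good place to drop the stud in, its head's long side along the slot. Axes as the rail's: +y along the slot towards the jaw.
- jaw (a joint): Travel of the grey sliding jaw along rail +y, m (0 = fully back, 0.09 = end of travel), starts at 0 to 0.015. A block 110 (x) x 30 (y) x 16 mm high on the rail; slides stiffly (about 5 N) and stays where left, so once let go it keeps its squeeze. The stud's collar pushes it.
- jaw_back (a point): Middle of the jaw's flat back face (facing rail -y), which the stud's collar pushes; 6 mm above the rail's top. Axes as the rail's; moves with the jaw. The jaw's front face, which presses on the sunglass front, is 30 mm further along +y.
- stud_grip (a point): Clamp stud with GREEN grip: centre of the grip, a wing 12 (x) x 30 (y) x 30 mm high; z up along the stud. T-head's long side is also along y. Below this point: 14 mm stem, collar 32 mm diameter, 12 mm thick, its underside 45 mm below; 9 mm shank; T-head 10 (x) x 24 (y) x 8 mm, its top 10 and its foot 18 mm below the collar's underside. About 0.14 kg. Foot edges relieved by 1.2 mm.
- stud_collar (a point): Same stud: centre of its collar, 39 mm below the grip's centre, 6 mm above the collar's underside. The stud starts upright in a grey parking block (60 x 60 x 30 mm), head in a pocket, collar on the block's top: lift 20 mm or more to clear it. Seated in the rail this point is 46 mm above the bench; pushing the jaw it lies 16 mm behind the jaw's back face.
- spare_grip (a point): Spare stud of the same shape with WHITE grip, in an identical block; centre of its grip. Not to be used or moved. The two blocks change places between starts.
- frame_centre (a point): Centre of the sunglass front (two dark round lenses, black rims, no temples), loose, flat on the rail: 122 (x) x 50 (y) x 6 mm, 30 g. The sprung rubber stop 4 to 12 mm beyond it is not measured: feel for it. The push along the rail is 5 to 7 N while the jaw slides, then rises about 5 N per mm for up to 6 mm. 4 N on the lenses holds them, 20 N cracks them: push with 10 to 18 N.
There are look-alikes about, which are no part of the job. What is shaped like the part that bears frame_centre but brown is not meant. What is shaped like the part that bears stud_grip but orange is not meant.

How it is judged:
By the outcome, as a careful person would: the job done as asked, in the order asked, and still so for the second after the job is handed in, with the robot touching nothing.
It also fails if it takes over 64 s, if anything falls off the work surface, if the arm or the gripper's body presses on something with over 40 N, if the wrist force passes 120 N, or if a joint passes its speed limit or range.

### The arm

A 6-joint arm with a two-finger parallel gripper is mounted at the origin on the work surface. World frame = base frame: x ahead of the robot, y to its left, z up, the work surface at z = 0. Lengths are in m, angles in rad, forces in N, time in s.
With the tool pointing down it reaches from about 0.3 to 0.875 m from the base axis. Payload 6.4 kg.
Tool frame: the origin (TCP) lies midway between the tips of the shut fingers; the grasp point (between the pads) lies 19 mm behind it; z points along the fingers, y is the direction in which the jaws open and shut (so a half turn about z gives the same grasp; the last joint's range is limited). The gripper opens to 85 mm and grips with 20 to 120 N. Pads are 22 mm wide; open, the fingers measure 114 mm over their backs; the gripper's body (76 mm by 85 mm) begins 54 mm behind the grasp point. The pads swing forward as they close: fully open they stand 13 mm farther back than shut.
Start: joints at [1.106, 0.181, 1.607, -0, 1.354, -0.206], TCP at [0.147, 0.556, 0.231] pointing down, gripper open.
Joint ranges: [-2.99, 2.99], [-0.89, 2.07], [0.3, 2.58], [-1.14, 4.28], [0, 2.63], [-3.12, 3.12]. Speed limits (rad/s): [2.57, 2.57, 3.01, 3.14, 3.14, 3.14].

### API

Orientations are given as a unit quaternion [w, x, y, z].
In Python, from bench import ctrl, optics, ticket gives the robot as it stands. The module is installed in compiled form; this text tells all that it offers.
- The arm moves only by the tool step_arm, never from a script. Its argument "targets" is text: rows parted by semicolons, each of 6 numbers parted by spaces: the shift along the tool's x, y, z in mm, then the turn, a rotation vector about the tool's x, y, z in rad. In form: dx dy dz rx ry rz; .... A call has 1 to 8 rows; each row is the pose to reach, as a shift and turn from the pose commanded when the call began, along the tool's axes at that moment; what a row does not reach only later rows make up. A row lasts 1/8 s, in which the tool goes at most 62.5 mm and 10.7 degrees, less where a joint would pass 70% of its speed; a pose out of reach is approached as far as the arm can. A call with a gripper value outside its range is refused whole. "grip" is the opening in per cent of the stroke, from 0 (shut) to 100 (fully open), set as the call begins (left out, the last holds). The fingers move at their own pace and stop on an object; the grip force is fixed at half the most. Time passes only in rows, so rows that repeat a pose let the fingers close. It gives the time, the measured TCP pose, the force and the opening at its end, in the units of the state.
- ctrl.get_obs(): the state, without advancing time (a new reading comes with each control period).
- optics.camera(name): name is "scene" or "top" or "wrist"; returns a dict with "image" (420x560x3 uint8, red, green, blue), "mtx" (3x3 intrinsics, pixels), "xyz" and "orientation" of the camera in the world. Camera axes: x right, y up, looking along -z (the intrinsics and any distortion apply to the point x, -y, -z); pixel columns grow to the right and rows downward; lengths in m; the calibration is good to about 2 mm. The wrist camera is an equidistant fisheye: a pixel r from the principal point sees the ray r / f radians off the axis. A picture is of the moment at which its call begins. There is no depth.
- ticket.hand_in(): hands the job in, once; it reports no verdict.
The state is a dict: "time_s": time; "q": joint angles; "dq": joint speeds; "joint_efforts": joint torques, N m; "eef_pos": TCP position; "eef_rot": TCP orientation; "wrist_force": force on the tool from outside, world axes, zero at the start; "torque": the same for the moment, N m; "opening": opening from 0.0 (shut) to 1.0 (fully open).
Only numpy, scipy, OpenCV 4.12 (cv2) and the standard library are available. Lean on these libraries where they do the work, as an engineer would, in place of code of your own. Each camera call takes 0.05 s, during which the arm holds its last target.

## Working session

There is one attempt and no reset: what is moved stays moved. The work goes in short steps, Python scripts to look and compute and a tool call to move; the robot and the scene stay as the last step left them, time stands still between calls to the robot, and variables do not carry over. Pictures are saved under pics/ and viewed, and the job is handed in when it is done.

Besides the shell and the picture viewer there is one more tool, called after ">>>" in YAML: its name, and indented under it one key for each argument. step_arm: Moves the arm, as the interface text tells. Its arguments: {"type":"object","properties":{"targets":{"type":"string"},"grip":{"type":"number"}},"required":["targets"]}

```bash
mkdir -p pics
python3 - <<'E'
from bench import ctrl, optics
import cv2
o=ctrl.get_obs()
for k in o: print(k,o[k])
for n in ("scene","top","wrist"):
    c=optics.camera(n); cv2.imwrite(f"pics/{n}0.png",c["image"][:,:,::-1]); print(n,c["mtx"],c["xyz"],c["orientation"],[k for k in c])
E
```

```text
time_s 0.0
q [ 1.10572251e+00  1.81516625e-01  1.60794887e+00  1.97272218e-05
  1.35380495e+00 -2.06302377e-01]
dq [ 8.37053346e-04 -6.21006929e-04 -5.48797756e-04 -9.08787969e-05
 -8.52253517e-04 -1.07221230e-03]
joint_efforts [ 1.04730592e-03 -4.44869578e+01 -3.51340091e+01 -1.91895870e-04
  9.20004066e-03 -1.37005432e-05]
eef_pos [0.14687806 0.55538527 0.23042646]
eef_rot [-2.85441590e-04  1.29027088e-01  9.91640715e-01 -7.88900677e-04]
wrist_force [-0.74734273  0.7693255  -0.25133799]
torque [0.02174655 0.01272355 0.06751497]
opening 0.9956273822749216
scene [[512.75678128   0.         277.79751223]
 [  0.         512.75678128 210.97002294]
 [  0.           0.           1.        ]] [ 1.2206201  -0.27094931  0.72089872] [0.76399541 0.34675037 0.21608669 0.49938136] ['image', 'mtx', 'xyz', 'orientation']
top [[450.65715154   0.         282.00238792]
 [  0.         450.65715154 207.70281562]
 [  0.           0.           1.        ]] [0.49812163 0.04263299 0.94266965] [ 0.71413593  0.02476759 -0.02474098 -0.69913112] ['image', 'mtx', 'xyz', 'orientation']
wrist [[325.1922621    0.         280.3251745 ]
 [  0.         325.1922621  209.10623126]
 [  0.           0.           1.        ]] [0.07049956 0.57485741 0.37371565] [ 0.78252501 -0.12388567 -0.09428517  0.60284099] ['image', 'mtx', 'xyz', 'orientation']
```

View pics/scene0.png

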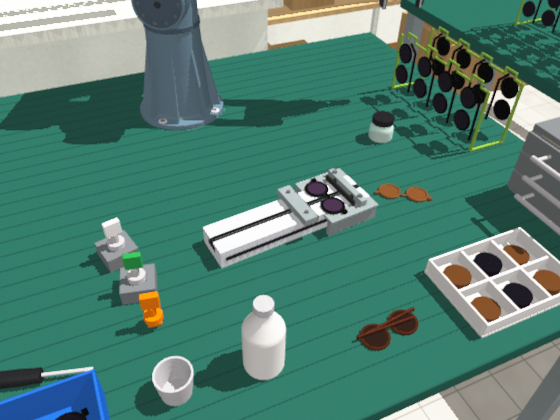

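View pics/top0.png

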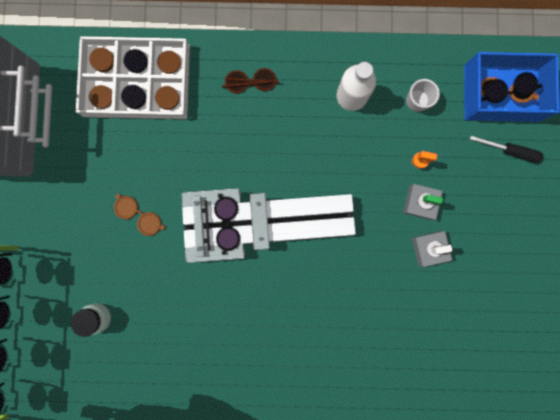

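View pics/wrist0.png

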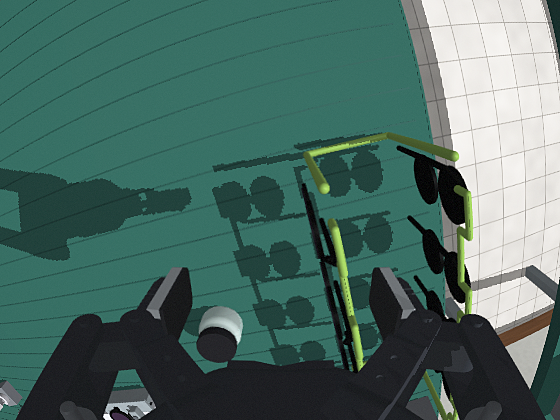

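```bash
cat > h.py <<'E'
import numpy as np, cv2
from scipy.spatial.transform import Rotation as R
def Rm(q): return R.from_quat([q[1],q[2],q[3],q[0]]).as_matrix()
def ray(c,u,v,fish=False):
    K=c["mtx"]; x=(u-K[0,2])/K[0,0]; y=(v-K[1,2])/K[1,1]
    if fish:
        r=np.hypot(x,y); d=np.array([x/r*np.sin(r),-y/r*np.sin(r),-np.cos(r)]) if r>0 else np.array([0,0,-1.])
    else: d=np.array([x,-y,-1.])
    return np.array(c["xyz"]),Rm(c["orientation"])@d
def atz(c,u,v,z,fish=False):
    p,d=ray(c,u,v,fish); return p+d*(z-p[2])/d[2]
def proj(c,P,fish=False):
    K=c["mtx"]; q=Rm(c["orientation"]).T@(np.asarray(P)-c["xyz"]); x,y,z=q[0],-q[1],-q[2]
    if fish:
        rr=np.hypot(x,y); t=np.arctan2(rr,z); return K[0,0]*x/rr*t+K[0,2],K[1,1]*y/rr*t+K[1,2]
    return K[0,0]*x/z+K[0,2],K[1,1]*y/z+K[1,2]
def crop(im,u0,v0,u1,v1,s,fn):
    cv2.imwrite(fn,cv2.resize(im[v0:v1,u0:u1,::-1],None,fx=s,fy=s,interpolation=cv2.INTER_CUBIC))
E
python3 - <<'E'
import cv2
from h import *
t=cv2.imread("pics/top0.png")[:,:,::-1]; s=cv2.imread("pics/scene0.png")[:,:,::-1]
crop(t,175,180,365,270,4,"pics/t_rail.png")
crop(t,390,140,470,275,4,"pics/t_stud.png")
crop(s,90,210,180,335,4,"pics/s_stud.png")
crop(s,195,160,385,270,4,"pics/s_rail.png")
E
```

```text
(no output)
```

View pics/t_rail.png

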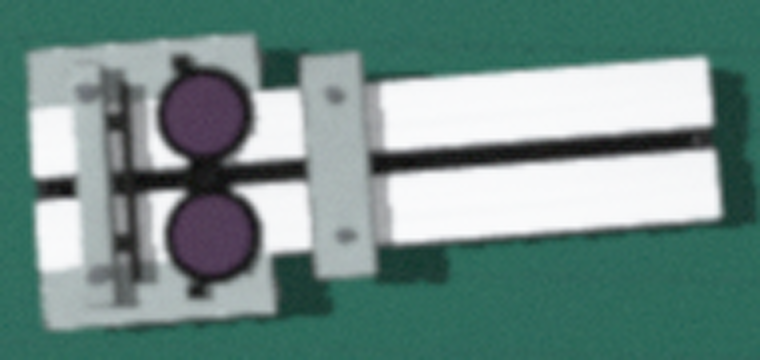

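View pics/t_stud.png

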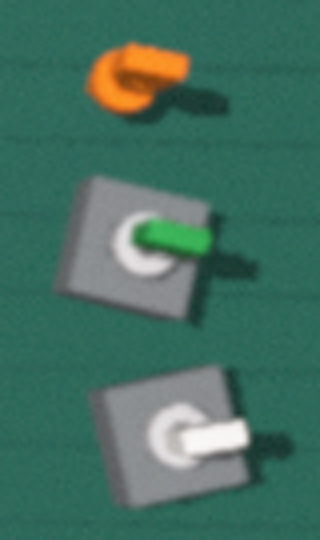

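View pics/s_stud.png

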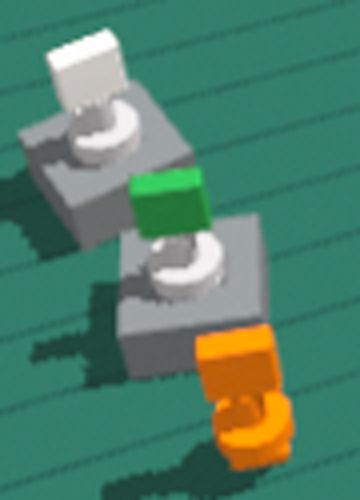

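View pics/s_rail.png

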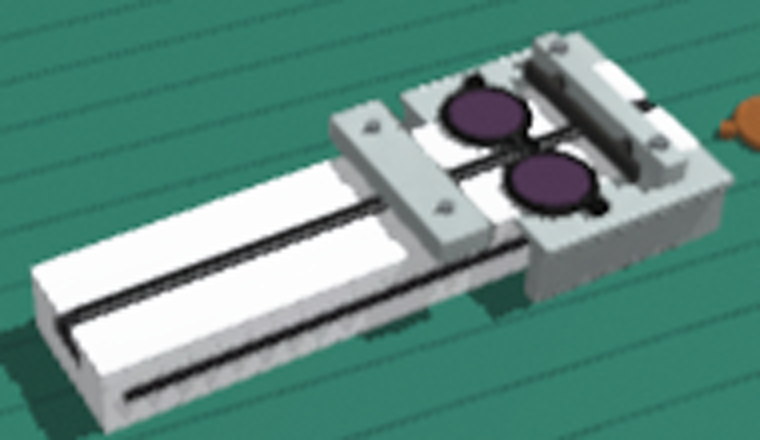

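Run:
```python
from h import *
from bench import optics
cs={n:optics.camera(n) for n in("top","scene")}
import pickle; pickle.dump(cs,open("cs.pkl","wb"))
c=cs["top"]
f=lambda U,V,z:atz(c,175+(U+.5)/4-.5,180+(V+.5)/4-.5,z)
A=f(710,57,.04);B=f(720,217,.04);s1=f(36,187,.04);s0=f(714,138,.04)
print("rail end",A,B,(A+B)/2,"slot",s0,s1,np.linalg.norm(s1-s0))
d=(s1-s0);d/=np.linalg.norm(d);print("slot yaw",np.degrees(np.arctan2(d[1],d[0])), np.degrees(np.arctan2(*((B-A)[[1,0]]))))
print("jaw",[f(*p,.056) for p in((300,57),(360,52),(377,272),(316,280))])
print("lenses",f(206,113,.046),f(213,236,.046))
# green
P=[]
for n in cs:
    im=cs[n]["image"].astype(int); m=((im[...,1]>1.6*im[...,0]+20)&(im[...,1]>1.6*im[...,2]+10)&(im[...,1]>100)).astype(np.uint8)
    k,l,st,ce=cv2.connectedComponentsWithStats(m); i=1+np.argmax(st[1:,4]); print(n,k,st[i],ce[i])
    P.append(ray(cs[n],*ce[i]))
    ys,xs=np.nonzero(l==i)
    if n=="top":
        print(cv2.minAreaRect(np.c_[xs,ys].astype(np.float32)))
(p,a),(q,b)=P
s=np.linalg.lstsq(np.c_[a,-b],q-p,rcond=None)[0]; print("green",p+a*s[0],q+b*s[1])
g=lambda U,V,z:atz(c,390+(U+.5)/4-.5,140+(V+.5)/4-.5,z)
print("block corners top",[g(*p,.03) for p in((93,175),(213,204),(185,322),(67,290))])
print("collar",g(146,243,.042))
```

```text
rail end [ 0.59232526 -0.09715778  0.04      ] [ 0.5120612  -0.10298673  0.04      ] [ 0.55219323 -0.10007226  0.04      ] slot [ 0.55155554 -0.09958492  0.04      ] [0.51978766 0.23943227 0.04      ] 0.34050236091267444
slot yaw 95.35331478083401 -175.84634668300004
jaw [array([0.58634421, 0.10788694, 0.056     ]), array([0.58945691, 0.07830642, 0.056     ]), array([0.48133917, 0.06738857, 0.056     ]), array([0.47680261, 0.09717235, 0.056     ])]
lenses [0.55830137 0.1547414  0.046     ] [0.49721745 0.14944084 0.046     ]
top 2 [424 196  19   8 103] [433.36893204 199.15533981]
((433.0, 199.0), (18.04268455505371, 5.88348388671875), 11.309932708740234)
scene 2 [122 252  21  17 276] [132.2173913  260.02536232]
green [ 0.58159557 -0.24830457  0.07670741] [ 0.58275061 -0.24497346  0.0756996 ]
block corners top [array([ 0.61750526, -0.22229747,  0.03      ]), array([ 0.60394897, -0.2833924 ,  0.03      ]), array([ 0.54353292, -0.26897821,  0.03      ]), array([ 0.5585078 , -0.20916026,  0.03      ])]
collar [ 0.58217512 -0.24542648  0.042     ]
```

Run:
```python
from h import *
import pickle
from bench import optics
cs=pickle.load(open("cs.pkl","rb")); s=cs["scene"]
for p in((475,150),(397,90)): print(atz(s,*p,0))
print("top feet",atz(cs["top"],8,250,0.),atz(cs["top"],5,415,0.))
w=optics.camera("wrist"); print(Rm(w["orientation"]).T.round(2))
b=atz(s,475,150,0)
for z in(.1,.15,.2,.25): print(z,proj(s,[b[0],b[1],z]), [proj(s,[b[0],b[1]+dy,z]) for dy in (.05,.1)])
for p in((320,185),(205,330),(335,225)): print([atz(w,*p,z,True).round(3) for z in(0,.15,.2)])
```

```text
[0.47286004 0.60749445 0.        ]
[0.14425177 0.60004157 0.        ]
top feet [0.46384065 0.61192538 0.        ] [0.13042636 0.59675168 0.        ]
[[ 0.26  0.97 -0.  ]
 [-0.92  0.24 -0.31]
 [-0.3   0.08  0.95]]
0.1 (np.float64(486.68252344380903), np.float64(114.61563273234032)) [(np.float64(503.30117458347127), np.float64(110.34429526125926)), (np.float64(519.4944227428022), np.float64(106.18229516509085))]
0.15 (np.float64(493.0260791325585), np.float64(95.40208650209422)) [(np.float64(510.0301598670857), np.float64(91.26609617283142)), (np.float64(526.5868233441847), np.float64(87.23893345258553))]
0.2 (np.float64(499.74402384675517), np.float64(75.05457988725047)) [(np.float64(517.150833221752), np.float64(71.07737258700439)), (np.float64(534.0864787271237), np.float64(67.20781950077975))]
0.25 (np.float64(506.87050936982325), np.float64(53.46967297148203)) [(np.float64(524.6984195582395), np.float64(49.67825389443635)), (np.float64(542.0295034040357), np.float64(45.99249368898481))]
[array([0.17 , 0.597, 0.   ]), array([0.13 , 0.588, 0.15 ]), array([0.117, 0.585, 0.2  ])]
[array([0.341, 0.387, 0.   ]), array([0.233, 0.463, 0.15 ]), array([0.197, 0.488, 0.2  ])]
[array([0.225, 0.604, 0.   ]), array([0.163, 0.592, 0.15 ]), array([0.142, 0.589, 0.2  ])]
```

>>> step_arm:
  targets: "-20 -22 -30 0 0 0.08; -57 -62 -30 0 0 0.18; -94 -102 -30 0 0 0.28; -131 -142 -30 0 0 0.38; -168 -182 -30 0 0 0.48; -205 -222 -30 0 0 0.58; -242 -262 -30 0 0 0.68; -280 -302 -30 0 0 0.78"
  grip: 40

```text
time_s: 1.3
eef_pos: [0.3411, 0.1907, 0.2616]
eef_rot: [0.0, 0.498, 0.867, 0.0]
wrist_force: [0.7, -0.4, 0.5]
opening: 0.4
```

```bash
cat >> h.py <<'E'
def todelta(pos,yaw_deg):
    "delta from current pose to TCP pos with tool down, tool y at yaw_deg"
    from bench import ctrl
    o=ctrl.get_obs(); M=Rm(o["eef_rot"]); y=np.radians(yaw_deg)
    ty=np.array([np.cos(y),np.sin(y),0]); tz=np.array([0,0,-1.]); T=np.c_[np.cross(ty,tz),ty,tz]
    print("t",round(o["time_s"],2),"pos",o["eef_pos"].round(4),"yaw",np.degrees(np.arctan2(M[1,1],M[0,1])).round(2),"F",np.round(o["wrist_force"],1),"op",round(o["opening"],3),"q6",round(o["q"][5],2))
    print("d mm",(M.T@(np.array(pos)-o["eef_pos"])*1000).round(1),"rot",R.from_matrix(M.T@T).as_rotvec().round(3))
E
python3 -c "
from h import *
todelta([.582,-.245,.19],-12.5)"
```

```text
t 1.3 pos [0.3411 0.1907 0.2616] yaw 30.31 F [ 0.7 -0.4  0.5] op 0.4 q6 -0.33
d mm [-497.7  -12.    71.7] rot [ 0.001 -0.     0.747]
```

>>> step_arm:
  targets: "-40 -1 10 0 0 0.1; -97 -2 20 0 0 0.2; -154 -3 30 0 0 0.3; -211 -5 40 0 0 0.4; -268 -6 45 0 0 0.5; -325 -8 50 0 0 0.6; -382 -9 55 0 0 0.7; -430 -10 60 0 0 0.747"

```text
time_s: 2.3
eef_pos: [0.5508, -0.1855, 0.201]
eef_rot: [0.0, 0.78, 0.626, 0.0]
wrist_force: [0.6, 0.4, -0.0]
opening: 0.404
```

Run:
```python
from h import *
from bench import optics
import pickle
todelta([.582,-.245,.19],-12.5)
w=optics.camera("wrist"); pickle.dump(w,open("w1.pkl","wb")); cv2.imwrite("pics/w1.png",w["image"][:,:,::-1])
for z in(.09,.075): print(proj(w,[.582,-.2465,z],True))
```

```text
t 2.3 pos [ 0.5508 -0.1855  0.201 ] yaw -12.49 F [ 0.6  0.4 -0. ] op 0.404 q6 -0.31
d mm [-51.3  43.3  11. ] rot [0. 0. 0.]
(np.float64(329.68659525398965), np.float64(261.2692273259988))
(np.float64(327.4644314415629), np.float64(253.89198196265394))
```

View pics/w1.png

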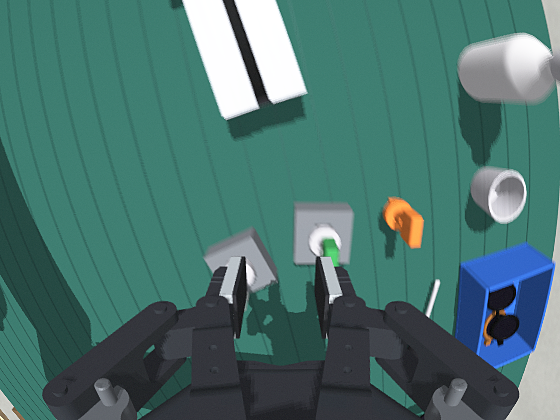

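>>> step_arm:
  targets: "-10 25 0 0 0 0; -20 43 0 0 0 0; -20 43 0 0 0 0; -20 43 0 0 0 0"

```text
time_s: 2.85
eef_pos: [0.5872, -0.2114, 0.201]
eef_rot: [-0.001, 0.779, 0.627, -0.0]
wrist_force: [0.2, -0.6, 0.1]
opening: 0.405
```

Run:
```python
from h import *
from bench import optics
import pickle
todelta([.582,-.245,.19],-12.5)
w=optics.camera("wrist"); pickle.dump(w,open("w2.pkl","wb")); crop(w["image"],200,160,360,300,5,"pics/w2.png")
for z in(.09,.075): print(proj(w,[.582,-.2465,z],True))
# wing outline prediction
s=np.radians(-12.5); ex=np.array([np.cos(s),np.sin(s),0]); ey=np.array([-np.sin(s),np.cos(s),0])
for z in(.06,.09):
  print([np.round((np.array(proj(w,np.array([.582,-.2465,z])+a*.006*ex+b*.015*ey,True))-[200,160])*5+2) for a in(-1,1) for b in(-1,1)])
```

```text
t 2.85 pos [ 0.5872 -0.2114  0.201 ] yaw -12.3 F [ 0.2 -0.6  0.1] op 0.405 q6 -0.32
d mm [-33.9   2.1  11. ] rot [-0.001 -0.     0.003]
(np.float64(283.2288340669447), np.float64(243.68193482944164))
(np.float64(283.12347329400194), np.float64(236.87409971132502))
[array([385., 428.]), array([385., 280.]), array([448., 428.]), array([450., 280.])]
[array([383., 498.]), array([383., 339.]), array([452., 499.]), array([455., 339.])]
```

View pics/w2.png

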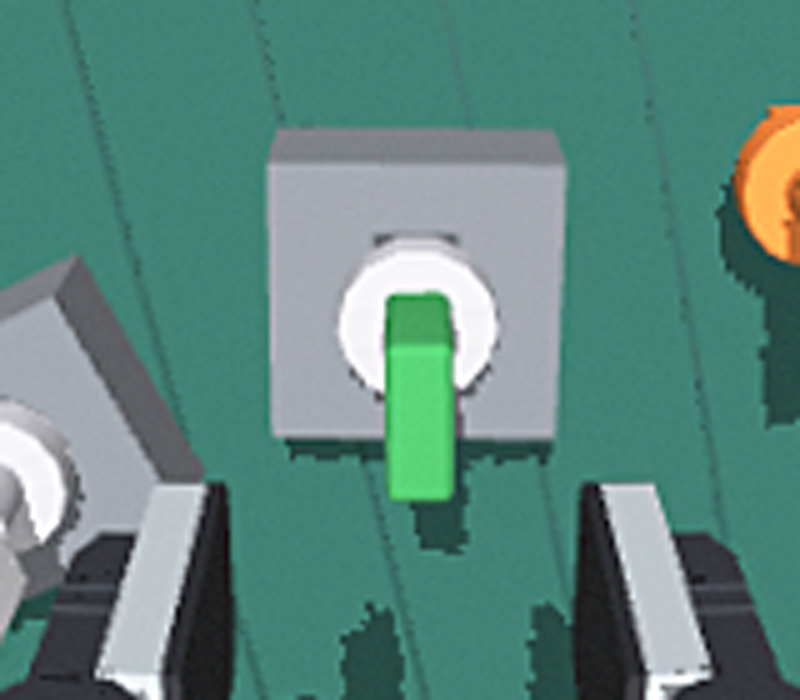

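>>> step_arm:
  targets: "-20 2 10 0 0 0; -35.4 2.4 20 0 0 0; -35.4 2.4 50 0 0 0; -35.4 2.4 85 0 0 0; -35.4 2.4 115 0 0 0; -35.4 2.4 135 0 0 0; -35.4 2.4 145 0 0 0; -35.4 2.4 145 0 0 0"

```text
time_s: 3.9
eef_pos: [0.5824, -0.2474, 0.0559]
eef_rot: [-0.0, 0.779, 0.627, -0.0]
wrist_force: [1.2, -0.2, 0.1]
opening: 0.396
```

Run:
```python
from h import *
from bench import optics
todelta([.582,-.2465,.056],-12.4)
w=optics.camera("wrist"); crop(w["image"],180,200,380,350,4,"pics/w3.png")
```

```text
t 3.9 pos [ 0.5824 -0.2474  0.0559] yaw -12.33 F [ 1.2 -0.2  0.1] op 0.396 q6 -0.37
d mm [ 0.8 -0.5 -0.1] rot [-0.001 -0.     0.001]
```

View pics/w3.png

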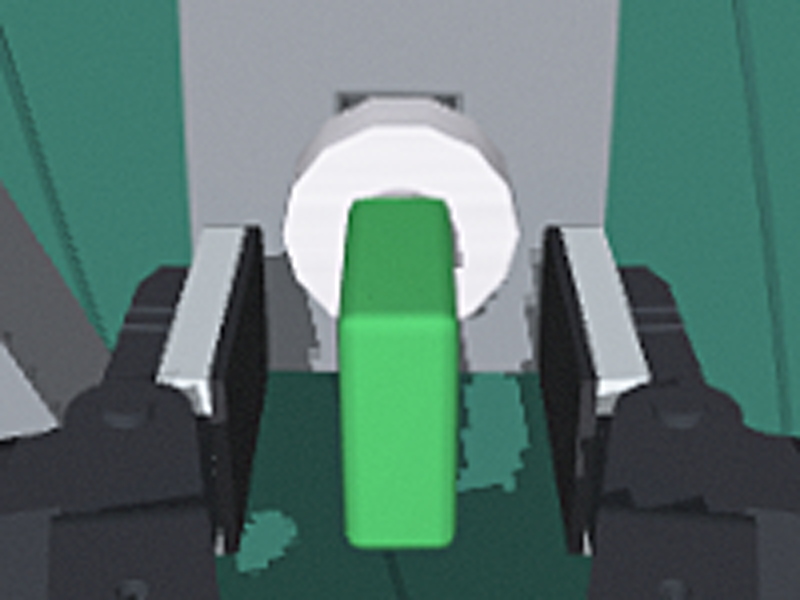

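>>> step_arm:
  targets: "0 0 0 0 0 0; 0 0 0 0 0 0; 0 0 0 0 0 0; 0 0 0 0 0 0; 0 0 0 0 0 0"
  grip: 0

```text
time_s: 4.58
eef_pos: [0.5832, -0.2476, 0.0573]
eef_rot: [0.001, 0.779, 0.627, 0.0]
wrist_force: [-1.1, 0.5, 6.1]
opening: 0.13
```

Run:
```python
from h import *
from bench import optics
todelta([.582,-.2465,.056],-12.4)
w=optics.camera("wrist"); crop(w["image"],180,200,380,350,4,"pics/w4.png")
```

```text
t 4.58 pos [ 0.5832 -0.2476  0.0573] yaw -12.31 F [-1.1  0.5  6.1] op 0.13 q6 -0.37
d mm [ 0.8 -1.4  1.3] rot [0.001 0.001 0.002]
```

View pics/w4.png

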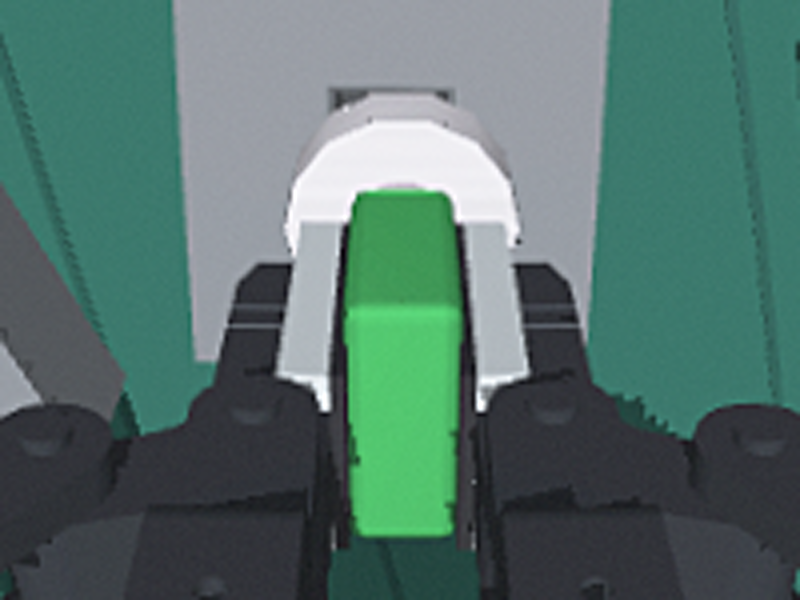

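>>> step_arm:
  targets: "0 0 -5 0 0 0; 0 0 -20 0 0 0; 0 0 -50 0 0 0; 0 0 -80 0 0 0; 0 0 -90 0 0 0; 0 0 -90 0 0 0"

```text
time_s: 5.38
eef_pos: [0.5829, -0.2474, 0.147]
eef_rot: [0.001, 0.779, 0.627, 0.0]
wrist_force: [-0.5, 0.8, -1.6]
opening: 0.131
```

Run:
```python
from h import *
from bench import optics
todelta([.544,-.02,.147],5.35)
```

```text
t 5.38 pos [ 0.5829 -0.2474  0.147 ] yaw -12.32 F [-0.5  0.8 -1.6] op 0.131 q6 -0.37
d mm [ 2.138e+02 -8.650e+01 -2.000e-01] rot [ 0.001  0.001 -0.308]
```

>>> step_arm:
  targets: "25 -10 0 0 0 -0.05; 75 -30 0 0 0 -0.12; 125 -50 0 0 0 -0.2; 175 -70 0 0 0 -0.27; 205 -83 0 0 0 -0.308; 213.8 -86.5 0 0 0 -0.308; 213.8 -86.5 0 0 0 -0.308; 213.8 -86.5 0 0 0 -0.308"

```text
time_s: 6.38
eef_pos: [0.5439, -0.021, 0.146]
eef_rot: [0.0, 0.674, 0.739, -0.0]
wrist_force: [0.4, -0.5, -1.0]
opening: 0.133
```

Run:
```python
from h import *
from bench import optics
import pickle
todelta([.544,-.02,.147],5.35)
w=optics.camera("wrist"); crop(w["image"],80,0,480,300,2,"pics/w5.png")
t=optics.camera("top");s=optics.camera("scene"); crop(t["image"],170,140,450,290,2.8,"pics/t5.png"); crop(s["image"],150,110,400,290,3,"pics/s5.png")
pickle.dump((w,t,s),open("c5.pkl","wb"))
```

```text
t 6.38 pos [ 0.5439 -0.021   0.146 ] yaw 5.25 F [ 0.4 -0.5 -1. ] op 0.133 q6 -0.35
d mm [ 1.   0.2 -1. ] rot [-0.     0.    -0.002]
```

View pics/w5.png

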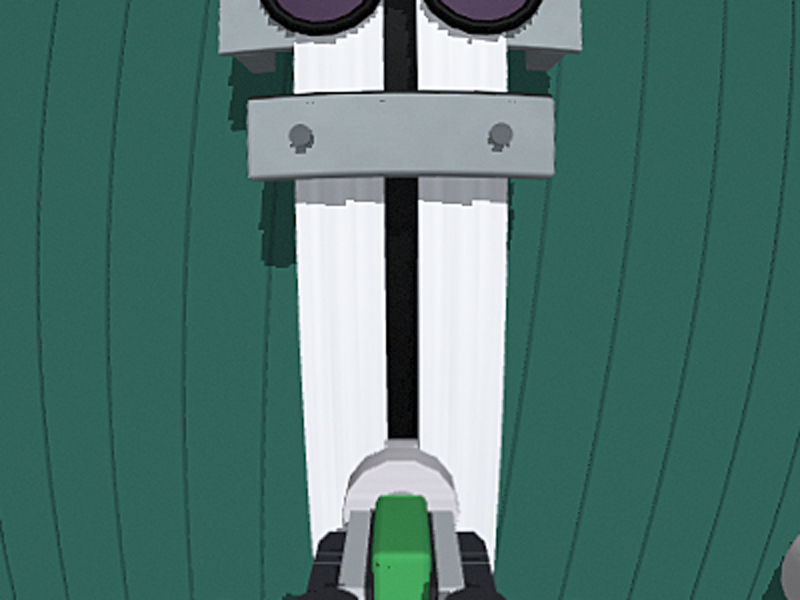

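View pics/s5.png

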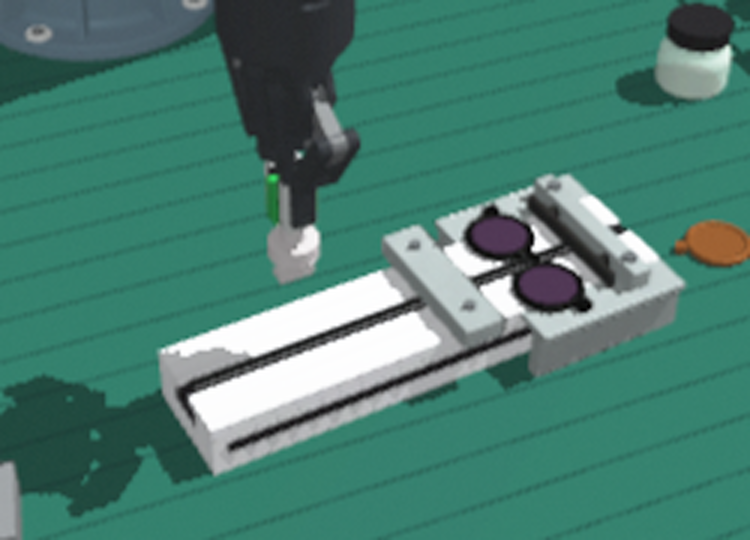

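Run:
```python
from h import *
import pickle
from bench import ctrl
w,t,s=pickle.load(open("c5.pkl","rb")); o=ctrl.get_obs(); M=Rm(o["eef_rot"])
im=w["image"].astype(float).mean(2)
pts=[]
for v in range(108,215,6):
    row=im[v,262:300]; d=np.diff(row); 
    i=np.argmin(d);j=np.argmax(d)
    # subpixel by 50% crossing
    lo=row[(i+j)//2]; 
    def cross(a,b):
        th=(lo+ (row[max(i-3,0)] if a<b and a==0 else row[min(j+4,37)]))/2
        return th
    tl=(lo+row[i-3])/2; tr=(lo+row[min(j+4,37)])/2
    ul=next(k+(row[k]-tl)/(row[k]-row[k+1]) for k in range(i-3,i+4) if row[k]>=tl>row[k+1])
    ur=next(k+(tr-row[k])/(row[k+1]-row[k]) for k in range(j-3,j+4) if row[k]<tr<=row[k+1])
    a=atz(w,262+ul,v,.04,True);b=atz(w,262+ur,v,.04,True)
    pts.append((a+b)/2); 
    if v%18==0: print(v,262+ul,262+ur,np.linalg.norm(a-b))
P=np.array(pts); L=(P-o["eef_pos"])@M
c=np.polyfit(L[:,0],L[:,1],1); print("in tool: lateral at x=0",c[1]*1000,"mm; angle deg",np.degrees(np.arctan(c[0])), "x range",L[[0,-1],0])
for z,u in((.130,80+401.5/2),(.18,80+402/2)):
    v=240
    g=atz(w,u,v if z<.15 else 285,z,True); print("stud feature lateral mm",((g-o["eef_pos"])@M)*1000)
# jaw back edge lower-top: crop V~178 at u 400, z=.056
q=atz(w,280,178/2,.056,True);print("jaw back edge",q,((q-o["eef_pos"])@M)*1000)
```

```text
108 271.78046218487395 288.6181818181818 0.012697395295062993
126 271.7780082987552 288.67554240631165 0.012831585006942033
144 272.2150205761317 288.69036144578314 0.012624023746709923
162 272.51068090787714 288.745501285347 0.012578288931018214
180 272.72684310018906 288.83098591549293 0.01264296148897975
198 273.09144893111636 288.8841642228739 0.012591002322232276
in tool: lateral at x=0 0.2311203659951805 mm; angle deg -0.519508221062201 x range [ 0.07734499 -0.00357943]
stud feature lateral mm [ 9.10300222  0.0420386  16.16923733]
stud feature lateral mm [ 11.55336288   0.13859354 -33.83106033]
jaw back edge [0.53500648 0.06962587 0.056     ] [91.01394046 -0.5658342  90.15947594]
```

View pics/t5.png

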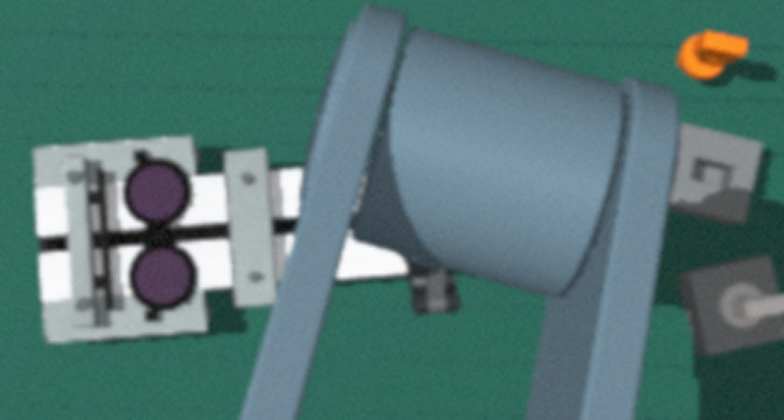

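>>> step_arm:
  targets: "1 0.2 15 0 0 -0.005; 1 0.2 35 0 0 -0.005; 1 0.2 50 0 0 -0.005; 1 0.2 58 0 0 -0.005; 1 0.2 62 0 0 -0.005; 1 0.2 65 0 0 -0.005; 1 0.2 68 0 0 -0.005"

```text
time_s: 7.4
eef_pos: [0.5442, -0.0189, 0.0786]
eef_rot: [0.0, 0.672, 0.741, 0.0]
wrist_force: [0.1, -0.0, -1.9]
opening: 0.128
```

Run:
```python
from h import *
from bench import optics
todelta([.544,-.02,.0673],5.55)
s=optics.camera("scene");w=optics.camera("wrist"); crop(s["image"],200,160,350,260,5,"pics/s6.png")
crop(w["image"],180,100,380,250,4,"pics/w6.png")
```

```text
t 7.4 pos [ 0.5442 -0.0189  0.0786] yaw 5.62 F [ 0.1 -0.  -1.9] op 0.128 q6 -0.35
d mm [-1.1 -0.3 11.3] rot [0.001 0.    0.001]
```

View pics/s6.png

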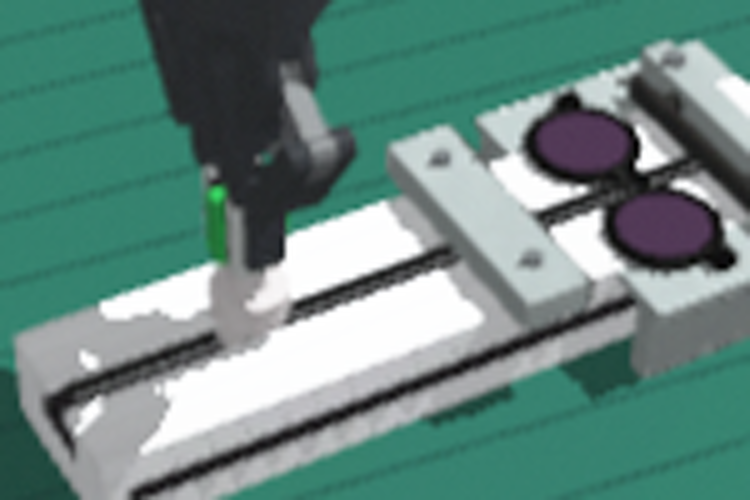

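View pics/w6.png

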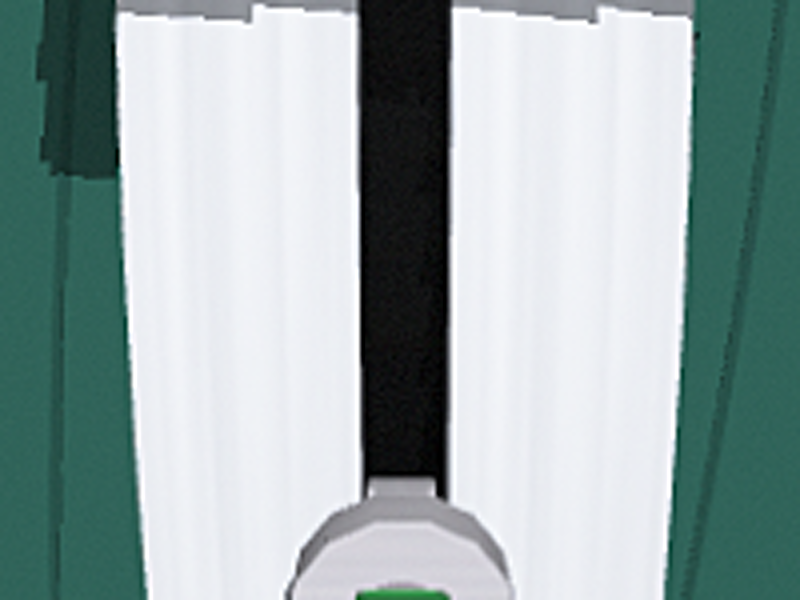

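>>> step_arm:
  targets: "0 0.3 3 0 0 0; 0 0.3 6 0 0 0; 0 0.3 9 0 0 0; 0 0.3 10.5 0 0 0; 0 0.3 11.5 0 0 0; 0 0.3 11.5 0 0 0"

```text
time_s: 8.25
eef_pos: [0.544, -0.0188, 0.0674]
eef_rot: [-0.0, 0.672, 0.741, -0.0]
wrist_force: [-3.4, 0.6, 4.6]
opening: 0.131
```

Run:
```python
from h import *
from bench import optics
todelta([.544,-.02,.0673],5.55)
s=optics.camera("scene");w=optics.camera("wrist"); crop(s["image"],200,160,350,260,5,"pics/s7.png")
crop(w["image"],180,30,380,180,4,"pics/w7.png")
import pickle;pickle.dump(w,open("w7.pkl","wb"))
```

```text
t 8.25 pos [ 0.544  -0.0188  0.0674] yaw 5.62 F [-3.4  0.6  4.6] op 0.131 q6 -0.35
d mm [-1.2 -0.1  0.1] rot [-0.     0.     0.001]
```

View pics/s7.png

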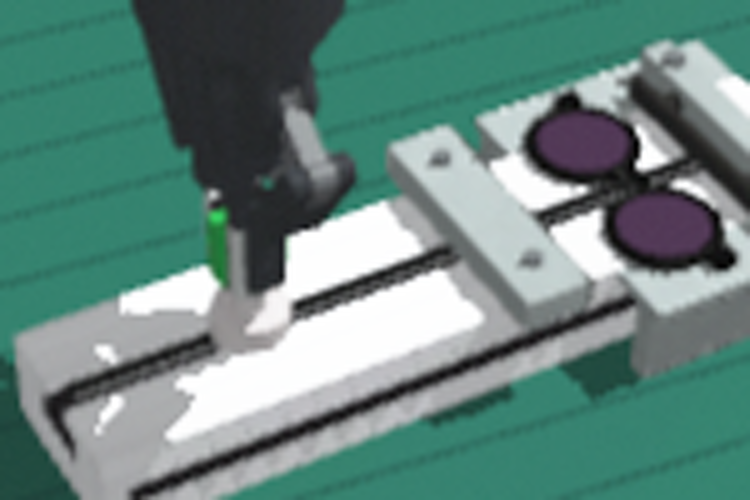

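View pics/w7.png

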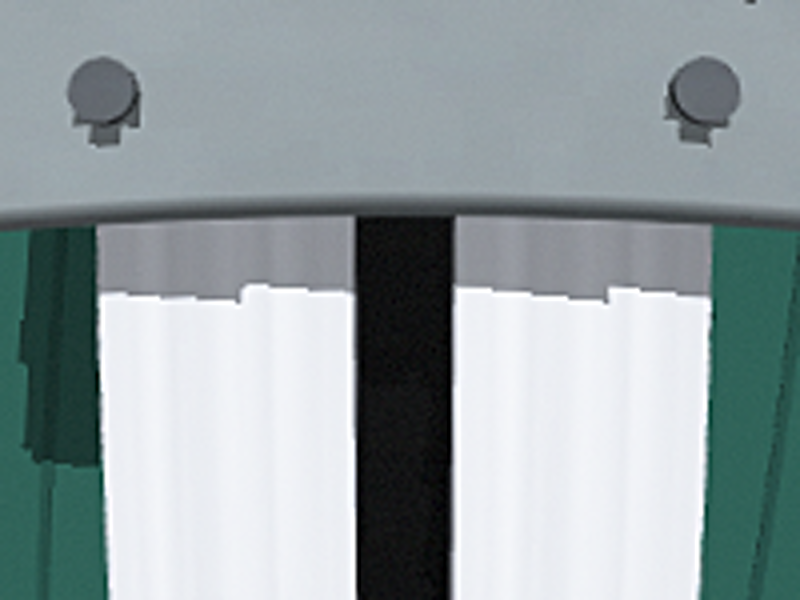

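Run:
```python
from h import *
import pickle
from bench import ctrl
w=pickle.load(open("w7.pkl","rb")); o=ctrl.get_obs(); M=Rm(o["eef_rot"])
L=[]
for V,a,b in((230,356,454),(400,357,453),(590,357.5,451.5)):
    m=[atz(w,180+(U+.5)/4-.5,30+(V+.5)/4-.5,.04,True) for U in(a,b)]
    L.append(((m[0]+m[1])/2-o["eef_pos"])@M*1000)
print(np.round(L,2))
for V,z in((196,.056),(213,.056)):
    print((atz(w,180+(405.5)/4-.5,30+(V+.5)/4-.5,z,True)-o["eef_pos"])@M*1000)
```

```text
[[8.867e+01 4.000e-02 2.738e+01]
 [6.633e+01 6.000e-02 2.738e+01]
 [4.084e+01 1.000e-02 2.738e+01]]
[9.17240216e+01 2.88126263e-02 1.13770358e+01]
[8.96902830e+01 3.01335170e-02 1.13771092e+01]
```

>>> step_arm:
  targets: "0 -0.3 -0.3 0 0 0; 6 -0.3 -0.3 0 0 0; 16 -0.3 -0.3 0 0 0; 26 -0.3 -0.3 0 0 0; 36 -0.3 -0.3 0 0 0; 46 -0.3 -0.3 0 0 0; 54 -0.3 -0.3 0 0 0; 60 -0.3 -0.3 0 0 0"

```text
time_s: 9.35
eef_pos: [0.5381, 0.0413, 0.0674]
eef_rot: [0.0, 0.671, 0.741, 0.0]
wrist_force: [1.0, -3.7, 5.4]
opening: 0.135
```

>>> step_arm:
  targets: "2 0 0 0 0 0; 4 0 0 0 0 0; 6 0 0 0 0 0; 8 0 0 0 0 0; 8 0 0 0 0 0"

```text
time_s: 9.98
eef_pos: [0.5374, 0.0489, 0.0674]
eef_rot: [0.0, 0.672, 0.741, 0.0]
wrist_force: [-0.2, -3.2, 5.8]
opening: 0.126
```

Run:
```python
from h import *
from bench import optics
todelta([.544,-.02,.0673],5.55)
w=optics.camera("wrist"); crop(w["image"],80,0,480,300,2,"pics/w8.png")
```

```text
t 9.97 pos [0.5374 0.0489 0.0674] yaw 5.61 F [-0.2 -3.2  5.8] op 0.126 q6 -0.23
d mm [-69.2  -0.2   0.1] rot [0.001 0.    0.001]
```

View pics/w8.png

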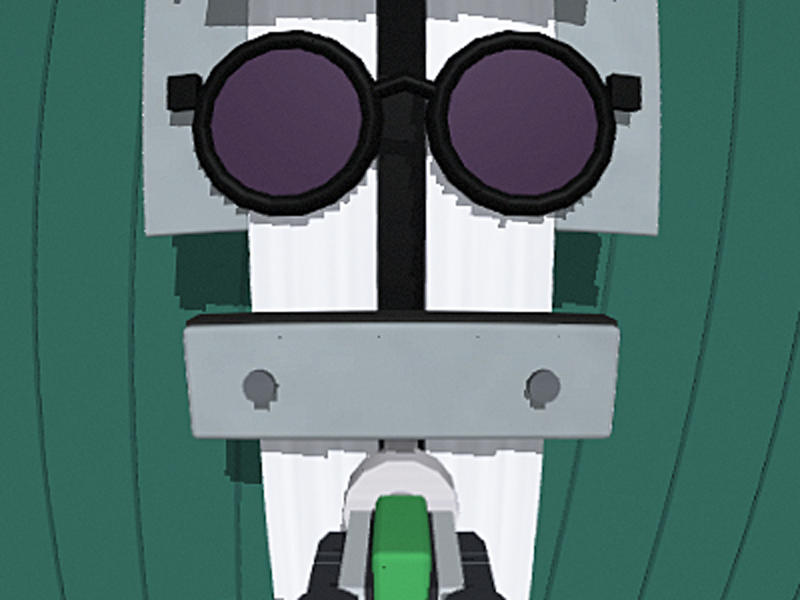

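>>> step_arm:
  targets: "0 0 -0.5 0 0 0; 0 0 -0.5 0 0 0; 0 0 -0.5 0 0 0"

```text
time_s: 10.4
eef_pos: [0.537, 0.0492, 0.0674]
eef_rot: [-0.0, 0.672, 0.741, 0.0]
wrist_force: [1.0, 0.3, 0.1]
opening: 0.134
```

>>> step_arm:
  targets: "2 0 0 0 0 0; 3 0 0 0 0 0; 4 0 0 0 0 0; 4 0 0 0 0 0"

```text
time_s: 10.9
eef_pos: [0.5364, 0.053, 0.0674]
eef_rot: [-0.0, 0.672, 0.741, -0.0]
wrist_force: [-0.6, -1.2, 1.8]
opening: 0.132
```

>>> step_arm:
  targets: "1 0 0 0 0 0; 2 0 0 0 0 0; 3 0 0 0 0 0; 4 0 0 0 0 0; 5 0 0 0 0 0; 6 0 0 0 0 0; 7 0 0 0 0 0; 8 0 0 0 0 0"

```text
time_s: 11.9
eef_pos: [0.5359, 0.0601, 0.0675]
eef_rot: [0.0, 0.672, 0.741, -0.001]
wrist_force: [0.3, -5.0, -1.1]
opening: 0.129
```

>>> step_arm:
  targets: "1 0 0 0 0 0; 2 0 0 0 0 0; 3 0 0 0 0 0; 4 0 0 0 0 0; 5 0 0 0 0 0; 6 0 0 0 0 0; 7 0 0 0 0 0; 8 0 0 0 0 0"

```text
time_s: 12.9
eef_pos: [0.5351, 0.068, 0.0675]
eef_rot: [0.0, 0.672, 0.741, -0.001]
wrist_force: [-0.4, -5.7, 0.3]
opening: 0.13
```

Run:
```python
from h import *
from bench import optics
todelta([.544,-.02,.0673],5.55)
w=optics.camera("wrist"); crop(w["image"],80,0,480,300,2,"pics/w9.png")
```

```text
t 12.9 pos [0.5351 0.068  0.0675] yaw 5.62 F [-0.4 -5.7  0.3] op 0.13 q6 -0.19
d mm [-88.5   0.2   0.3] rot [-0.     0.001  0.001]
```

View pics/w9.png

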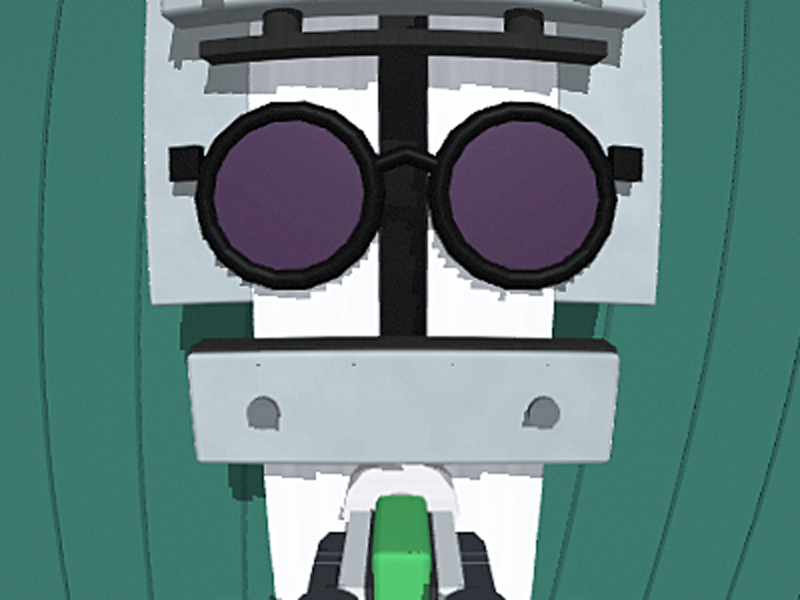

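>>> step_arm:
  targets: "1.5 0 0 0 0 0; 3 0 0 0 0 0; 4.5 0 0 0 0 0; 6 0 0 0 0 0; 7.5 0 0 0 0 0; 9 0 0 0 0 0; 10 0 0 0 0 0; 11 0 0 0 0 0"

```text
time_s: 13.95
eef_pos: [0.534, 0.0791, 0.0675]
eef_rot: [0.0, 0.672, 0.741, -0.001]
wrist_force: [-0.0, -4.7, -1.0]
opening: 0.129
```

>>> step_arm:
  targets: "1 0 0 0 0 0; 2 0 0 0 0 0; 3 0 0 0 0 0; 4 0 0 0 0 0; 4.5 0 0 0 0 0; 5 0 0 0 0 0; 5.5 0 0 0 0 0; 6 0 0 0 0 0"

```text
time_s: 14.95
eef_pos: [0.5334, 0.085, 0.0675]
eef_rot: [0.0, 0.672, 0.741, -0.001]
wrist_force: [-0.3, -5.8, -1.2]
opening: 0.134
```

Run:
```python
from h import *
from bench import optics
todelta([.544,-.02,.0673],5.55)
w=optics.camera("wrist"); crop(w["image"],80,0,480,300,2,"pics/w10.png")
```

```text
t 14.95 pos [0.5334 0.085  0.0675] yaw 5.62 F [-0.3 -5.8 -1.2] op 0.134 q6 -0.16
d mm [-105.5    0.3    0.3] rot [-0.     0.001  0.001]
```

View pics/w10.png

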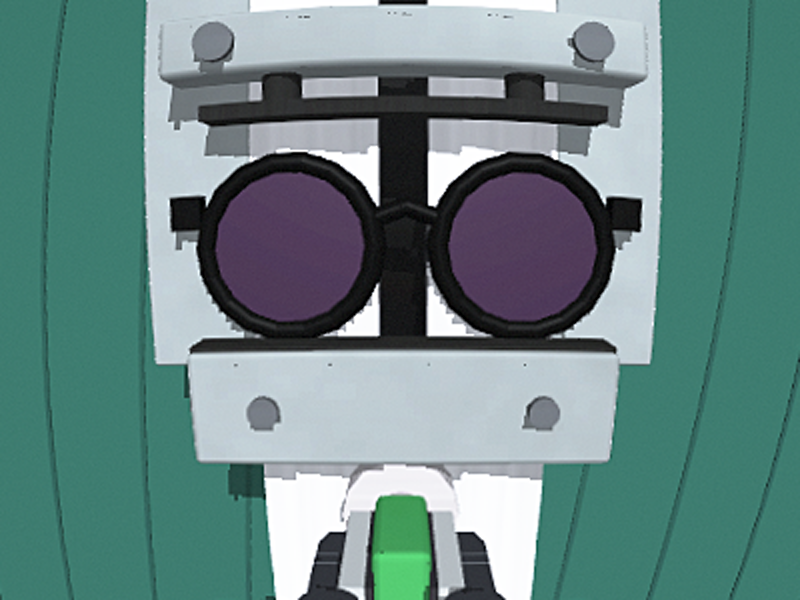

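>>> step_arm:
  targets: "0.8 0 0 0 0 0; 1.6 0 0 0 0 0; 2.4 0 0 0 0 0; 3.2 0 0 0 0 0; 4 0 0 0 0 0; 4.5 0 0 0 0 0; 5 0 0 0 0 0"

```text
time_s: 15.88
eef_pos: [0.5329, 0.09, 0.0675]
eef_rot: [0.0, 0.672, 0.741, -0.001]
wrist_force: [-0.7, -6.0, -0.2]
opening: 0.132
```

Run:
```python
from h import *
from bench import optics
todelta([.544,-.02,.0673],5.55)
w=optics.camera("wrist"); crop(w["image"],80,0,480,300,2,"pics/w11.png")
```

```text
t 15.88 pos [0.5329 0.09   0.0675] yaw 5.62 F [-0.7 -6.  -0.2] op 0.132 q6 -0.15
d mm [-110.5    0.2    0.3] rot [-0.     0.001  0.001]
```

View pics/w11.png

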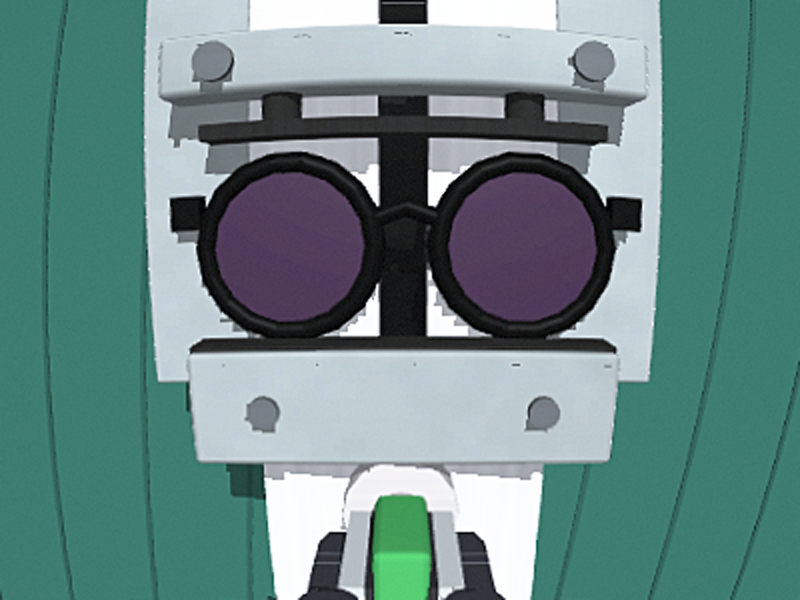

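>>> step_arm:
  targets: "0.5 0 0 0 0 0; 1 0 0 0 0 0; 1.5 0 0 0 0 0; 2 0 0 0 0 0; 2.5 0 0 0 0 0; 2.5 0 0 0 0 0"

```text
time_s: 16.68
eef_pos: [0.5327, 0.0925, 0.0675]
eef_rot: [0.0, 0.672, 0.741, -0.001]
wrist_force: [0.7, -5.3, 0.1]
opening: 0.134
```

>>> step_arm:
  targets: "0.3 0 0 0 0 0; 0.6 0 0 0 0 0; 0.6 0 0 0 0 0; 0.6 0 0 0 0 0"

```text
time_s: 17.18
eef_pos: [0.5326, 0.093, 0.0674]
eef_rot: [0.0, 0.672, 0.741, -0.001]
wrist_force: [-0.2, -6.1, -0.9]
opening: 0.128
```

>>> step_arm:
  targets: "0.4 0 0 0 0 0; 0.8 0 0 0 0 0; 0.8 0 0 0 0 0; 0.8 0 0 0 0 0"

```text
time_s: 17.68
eef_pos: [0.5326, 0.0935, 0.0675]
eef_rot: [0.0, 0.672, 0.741, -0.001]
wrist_force: [-0.5, -6.4, -0.2]
opening: 0.129
```

>>> step_arm:
  targets: "0.4 0 0 0 0 0; 0.8 0 0 0 0 0; 0.8 0 0 0 0 0; 0.8 0 0 0 0 0"

```text
time_s: 18.18
eef_pos: [0.5326, 0.0939, 0.0675]
eef_rot: [0.001, 0.672, 0.741, -0.001]
wrist_force: [-0.8, -7.9, -0.0]
opening: 0.132
```

>>> step_arm:
  targets: "0.4 0 0 0 0 0; 0.8 0 0 0 0 0; 0.8 0 0 0 0 0; 0.8 0 0 0 0 0"

```text
time_s: 18.68
eef_pos: [0.5325, 0.0943, 0.0675]
eef_rot: [0.001, 0.672, 0.741, -0.001]
wrist_force: [-1.1, -9.6, -0.2]
opening: 0.13
```

>>> step_arm:
  targets: "0.4 0 0 0 0 0; 0.8 0 0 0 0 0; 0.8 0 0 0 0 0; 0.8 0 0 0 0 0"

```text
time_s: 19.18
eef_pos: [0.5325, 0.0947, 0.0675]
eef_rot: [0.001, 0.672, 0.741, -0.002]
wrist_force: [0.2, -11.4, 0.4]
opening: 0.129
```

>>> step_arm:
  targets: "0.4 0 0 0 0 0; 0.8 0 0 0 0 0; 1.2 0 0 0 0 0; 1.2 0 0 0 0 0; 1.2 0 0 0 0 0"

```text
time_s: 19.8
eef_pos: [0.5324, 0.0953, 0.0676]
eef_rot: [0.001, 0.671, 0.741, -0.002]
wrist_force: [-0.9, -13.4, 0.3]
opening: 0.134
```

Run:
```python
from h import *
from bench import optics,ctrl
for i in range(3): 
    todelta([.5325,.0950,.0675],95.6)
    w=optics.camera("wrist"); 
crop(w["image"],80,0,480,300,2,"pics/w12.png"); print(ctrl.get_obs()["q"])
```

```text
t 19.8 pos [0.5324 0.0953 0.0676] yaw 5.64 F [ -0.9 -13.4   0.3] op 0.134 q6 -0.14
d mm [-0.3  0.   0.1] rot [-0.004  0.003 -1.57 ]
t 19.85 pos [0.5324 0.0953 0.0676] yaw 5.64 F [ -0.8 -15.1   0.1] op 0.129 q6 -0.14
d mm [-0.3  0.   0.1] rot [-0.004  0.003 -1.57 ]
t 19.9 pos [0.5324 0.0953 0.0676] yaw 5.64 F [  0.3 -13.8   0.4] op 0.129 q6 -0.14
d mm [-0.3  0.   0.1] rot [-0.004  0.003 -1.57 ]
[-0.03963911  0.31514992  1.80998103 -0.00546812  1.01651692 -0.1351872 ]
```

View pics/w12.png

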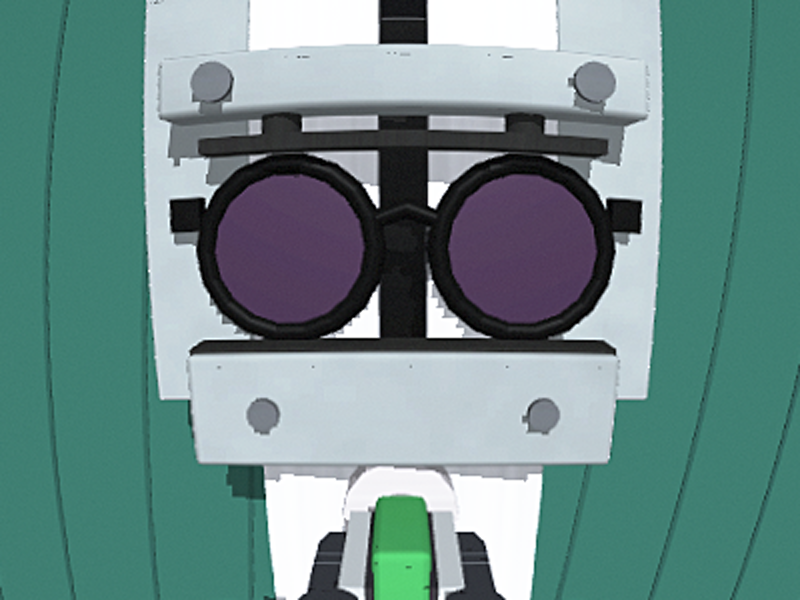

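>>> step_arm:
  targets: "0 0 0 0 0 -0.15; 0 0 0 0 0 -0.32; 0 0 0 0 0 -0.48; 0 0 0 0 0 -0.5"

```text
time_s: 20.45
eef_pos: [0.5351, 0.0957, 0.0685]
eef_rot: [0.003, 0.467, 0.884, -0.0]
wrist_force: [5.7, -11.6, -2.5]
opening: 0.134
```

Run:
```python
from h import *
todelta([.5324,.0953,.0675],95.6)
```

```text
t 20.45 pos [0.5351 0.0957 0.0685] yaw 34.38 F [  5.7 -11.6  -2.5] op 0.134 q6 -0.64
d mm [ 1.2 -2.4  1. ] rot [-1.000e-03  7.000e-03 -1.069e+00]
```

>>> step_arm:
  targets: "0.4 -0.6 0.4 0 0 -0.15; 0.8 -1.2 0.7 0 0 -0.32; 0.8 -1.2 0.7 0 0 -0.48; 0.8 -1.2 0.7 0 0 -0.5"

```text
time_s: 20.95
eef_pos: [0.5349, 0.0958, 0.0685]
eef_rot: [0.005, 0.233, 0.972, -0.001]
wrist_force: [8.0, -10.7, -1.1]
opening: 0.128
```

Run:
```python
from h import *
todelta([.5324,.0953,.0675],95.6)
```

```text
t 20.95 pos [0.5349 0.0958 0.0685] yaw 63.01 F [  8.  -10.7  -1.1] op 0.128 q6 -1.14
d mm [ 2.  -1.6  1. ] rot [-0.002  0.009 -0.569]
```

>>> step_arm:
  targets: "0.5 -0.2 0.2 0 0 -0.15; 0.9 -0.4 0.4 0 0 -0.32; 0.9 -0.4 0.4 0 0 -0.48; 0.9 -0.4 0.4 0 0 -0.57; 0.9 -0.4 0.4 0 0 -0.57"

```text
time_s: 21.58
eef_pos: [0.5336, 0.096, 0.0682]
eef_rot: [0.004, -0.049, 0.999, -0.002]
wrist_force: [5.7, -9.4, -0.6]
opening: 0.133
```

Run:
```python
from h import *
from bench import optics
todelta([.5324,.0953,.0675],95.6)
s=optics.camera("scene");w=optics.camera("wrist"); crop(s["image"],240,130,390,250,5,"pics/s13.png")
crop(w["image"],80,120,480,420,2,"pics/w13.png")
```

```text
t 21.57 pos [0.5336 0.096  0.0682] yaw 95.6 F [ 5.7 -9.4 -0.6] op 0.133 q6 -1.71
d mm [ 1.3 -0.6  0.7] rot [-0.004  0.008  0.   ]
```

View pics/s13.png

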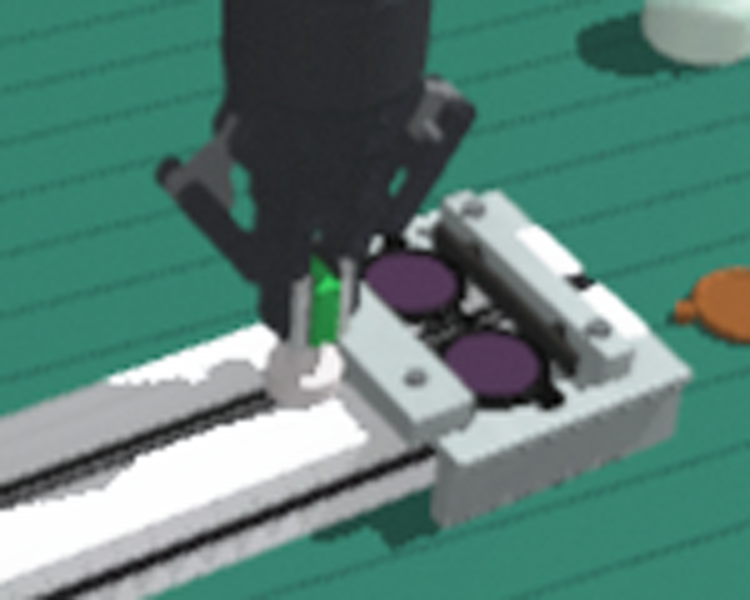

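View pics/w13.png

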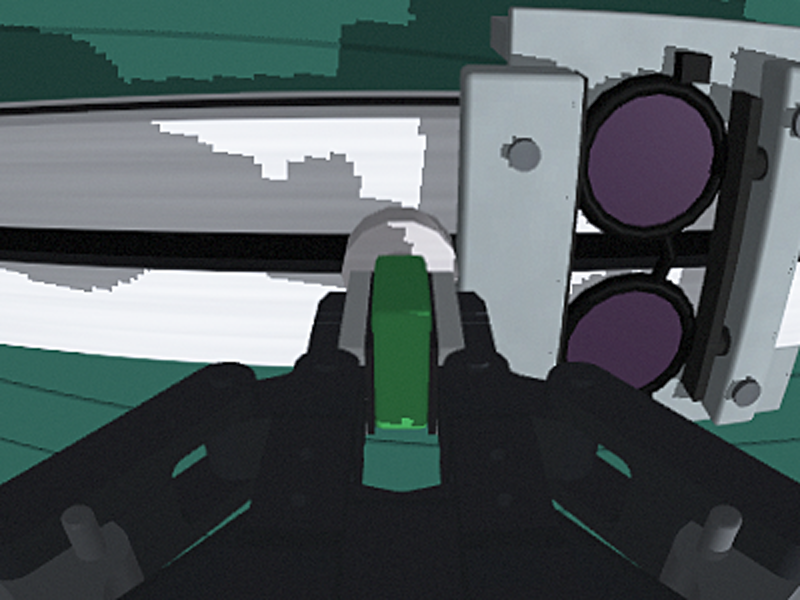

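>>> step_arm:
  targets: "0.7 0 0.3 0 0 0; 1.5 0 0.7 0 0 0; 1.5 0 0.7 0 0 0; 1.5 0 0.7 0 0 0"

```text
time_s: 22.18
eef_pos: [0.5325, 0.0959, 0.0678]
eef_rot: [0.004, -0.048, 0.999, -0.002]
wrist_force: [6.8, -10.1, 2.0]
opening: 0.129
```

Run:
```python
from h import *
todelta([.5324,.0953,.0675],95.6)
```

```text
t 22.18 pos [0.5325 0.0959 0.0678] yaw 95.54 F [  6.8 -10.1   2. ] op 0.129 q6 -1.71
d mm [ 0.1 -0.6  0.3] rot [-0.004  0.008 -0.001]
```

>>> step_arm:
  targets: "-0.5 -0.4 0 0 0 0; -1 -0.8 0 0 0 0; -1 -0.8 0 0 0 0; -1 -0.8 0 0 0 0"

```text
time_s: 22.68
eef_pos: [0.5325, 0.0958, 0.0675]
eef_rot: [0.003, -0.048, 0.999, -0.001]
wrist_force: [4.3, -8.3, 3.8]
opening: 0.133
```

Run:
```python
from h import *
todelta([.5324,.0953,.0675],95.6)
```

```text
t 22.68 pos [0.5325 0.0958 0.0675] yaw 95.56 F [ 4.3 -8.3  3.8] op 0.133 q6 -1.71
d mm [ 0.1 -0.5  0. ] rot [-0.003  0.006 -0.001]
```

>>> step_arm:
  targets: "-0.6 -0.6 -0.1 0 0 0; -1.2 -1.2 -0.2 0 0 0; -1.2 -1.2 -0.2 0 0 0; -1.2 -1.2 -0.2 0 0 0"

```text
time_s: 23.18
eef_pos: [0.5327, 0.0956, 0.0674]
eef_rot: [0.002, -0.049, 0.999, -0.001]
wrist_force: [1.5, -4.3, 5.4]
opening: 0.127
```

Run:
```python
from h import *
todelta([.5324,.0953,.0675],95.6)
```

```text
t 23.18 pos [0.5327 0.0956 0.0674] yaw 95.56 F [ 1.5 -4.3  5.4] op 0.127 q6 -1.71
d mm [ 0.3 -0.3 -0.1] rot [-0.001  0.004 -0.001]
```

>>> step_arm:
  targets: "0 0 -0.5 0 0 0; 0 0 -0.5 0 0 0; 0 0 -0.5 0 0 0; 0 0 -0.5 0 0 0"

```text
time_s: 23.68
eef_pos: [0.5326, 0.0957, 0.0675]
eef_rot: [0.002, -0.049, 0.999, -0.001]
wrist_force: [3.8, -4.2, 1.7]
opening: 0.134
```

>>> step_arm:
  targets: "0 0 0 0 0 0; 0 0 0 0 0 0; 0 0 0 0 0 0; 0 0 0 0 0 0"
  grip: 35

```text
time_s: 24.18
eef_pos: [0.5305, 0.0964, 0.0663]
eef_rot: [-0.0, -0.049, 0.999, 0.0]
wrist_force: [-0.4, -0.0, -0.1]
opening: 0.349
```

Run:
```python
from h import *
from bench import optics
todelta([.5324,.0953,.0675],95.6)
w=optics.camera("wrist")
crop(w["image"],80,120,480,420,2,"pics/w14.png")
```

```text
t 24.18 pos [0.5305 0.0964 0.0663] yaw 95.57 F [-0.4 -0.  -0.1] op 0.349 q6 -1.71
d mm [-1.8 -1.3 -1.2] rot [ 0. -0. -0.]
```

View pics/w14.png

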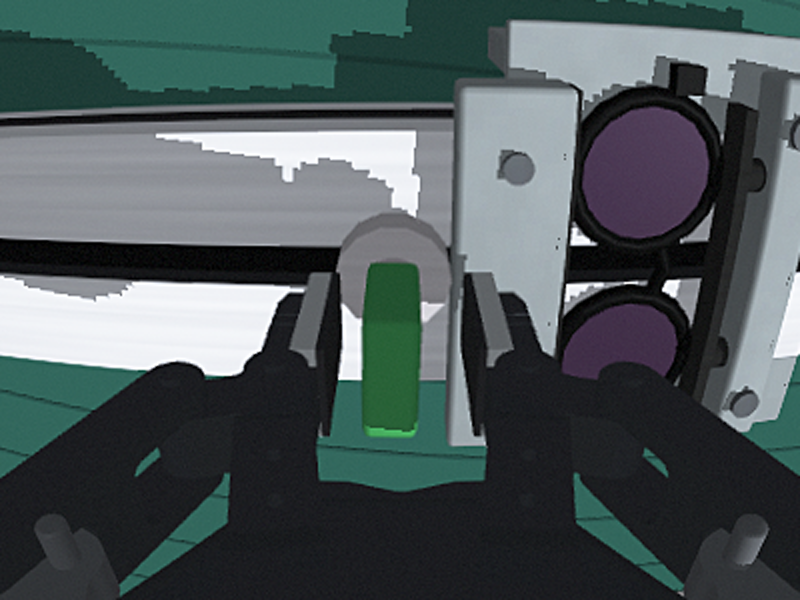

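>>> step_arm:
  targets: "0 -1 -10 0 0 0; 0 -1 -40 0 0 0; 0 -1 -80 0 0 0; 0 -1 -110 0 0 0; 30 -1 -130 0 0 0; 80 -1 -140 0 0 0; 130 -1 -140 0 0 0; 150 -1 -140 0 0 0"

```text
time_s: 25.22
eef_pos: [0.3794, 0.0807, 0.2069]
eef_rot: [0.0, -0.049, 0.999, -0.0]
wrist_force: [0.7, 0.5, 0.7]
opening: 0.352
```

Run:
```python
from h import *
from bench import optics
import pickle
todelta([.5324,.0953,.0675],95.6)
s=optics.camera("scene");w=optics.camera("wrist");t=optics.camera("top"); crop(s["image"],240,130,390,250,5,"pics/s15.png")
cv2.imwrite("pics/w15.png",w["image"][:,:,::-1]); crop(t["image"],170,170,370,280,4,"pics/t15.png")
cv2.imwrite("pics/t15f.png",t["image"][:,:,::-1])
```

```text
t 25.23 pos [0.3794 0.0807 0.2069] yaw 95.58 F [0.7 0.5 0.7] op 0.352 q6 -1.77
d mm [-153.6   -0.3  139.5] rot [-0.     0.001 -0.   ]
```

View pics/s15.png

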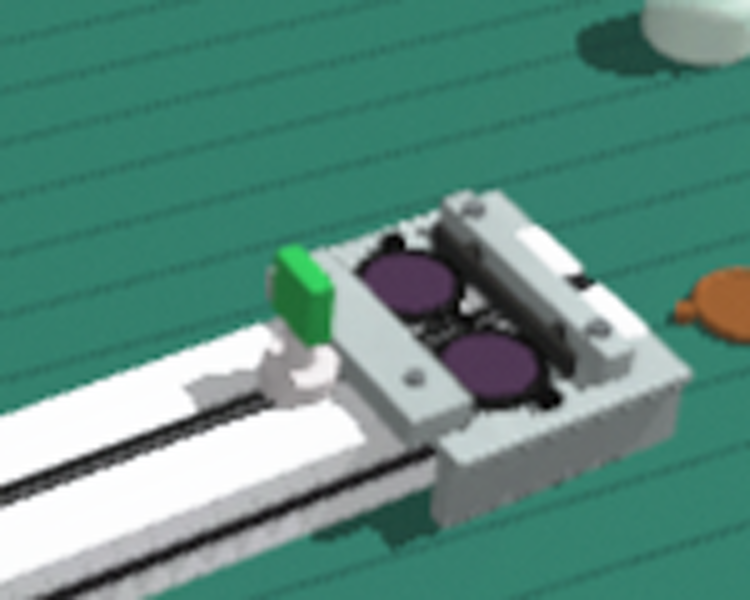

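View pics/w15.png

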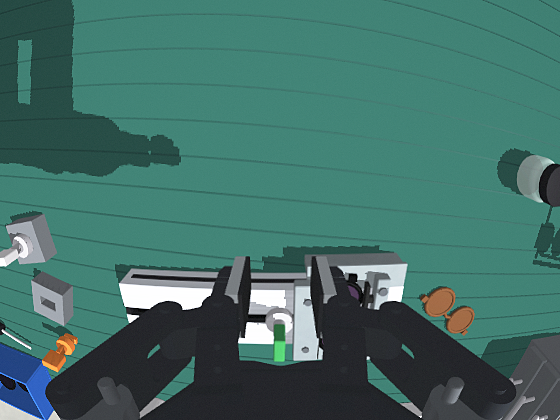

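View pics/t15.png

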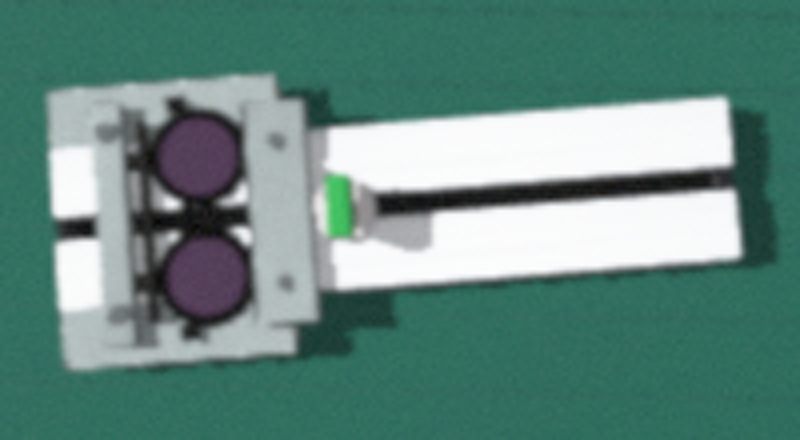

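>>> step_arm:
  targets: "-30 0 -10 0 0 0; -80 0 -20 0 0 0; -130 0 -20 0 0 0; -180 0 -20 0 0 0; -215 0 -20 0 0 0; -225 0 -20 0 0 0; -225 0 -20 0 0 0; -225 0 -20 0 0 0"

```text
time_s: 26.38
eef_pos: [0.6046, 0.1026, 0.2264]
eef_rot: [-0.0, -0.049, 0.999, 0.0]
wrist_force: [-0.6, -0.9, 0.4]
opening: 0.348
```

Run:
```python
from h import *
from bench import optics
todelta([.5324,.0953,.0675],95.6)
w=optics.camera("wrist")
crop(w["image"],180,80,380,230,4,"pics/w16.png")
```

```text
t 26.38 pos [0.6046 0.1026 0.2264] yaw 95.57 F [-0.6 -0.9  0.4] op 0.348 q6 -1.69
d mm [ 72.5  -0.2 159. ] rot [ 0.    -0.001 -0.   ]
```

View pics/w16.png

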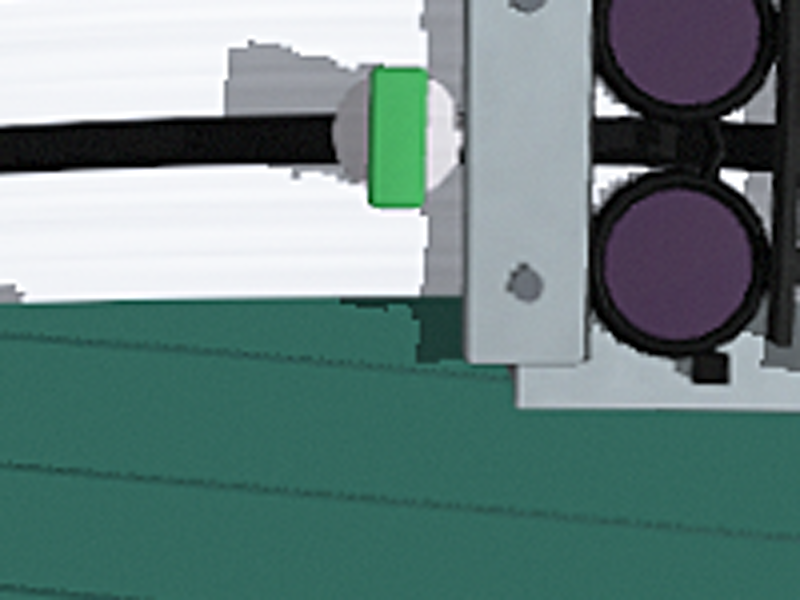

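>>> step_arm:
  targets: "0 5 20 0 0 0; -5 12 45 0 0 0; -10 16 65 0 0 0; -10 16 75 0 0 0; -10 16 75 0 0 0; -10 16 75 0 0 0"

```text
time_s: 27.18
eef_pos: [0.6144, 0.1192, 0.1523]
eef_rot: [0.001, -0.049, 0.999, -0.0]
wrist_force: [0.8, 0.7, 0.1]
opening: 0.347
```

Run:
```python
from h import *
from bench import optics
import pickle
todelta([.5324,.0953,.0675],95.6)
w=optics.camera("wrist"); pickle.dump(w,open("w17.pkl","wb")); print(w["xyz"])
crop(w["image"],220,80,340,170,6,"pics/w17.png")
```

```text
t 27.18 pos [0.6144 0.1192 0.1523] yaw 95.56 F [0.8 0.7 0.1] op 0.347 q6 -1.67
d mm [ 84.1 -15.9  84.7] rot [-0.     0.001 -0.001]
[0.53545695 0.11054806 0.29543914]
```

View pics/w17.png

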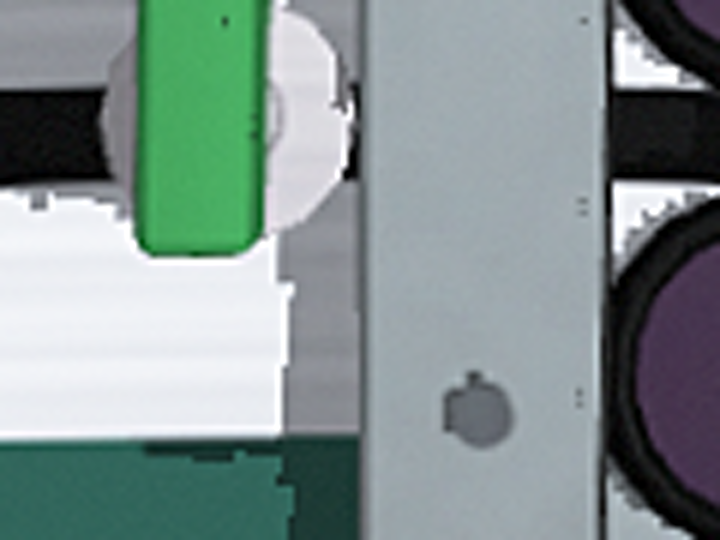

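Run:
```python
import cv2,numpy as np
a=cv2.imread("pics/w13.png")[190:330,320:500];b=cv2.imread("pics/w14.png")[198:338,315:495]
cv2.imwrite("pics/cmp.png",cv2.resize(np.hstack([a,b]),None,fx=2.2,fy=3.5,interpolation=cv2.INTER_CUBIC))
```

```text
(no output)
```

View pics/cmp.png

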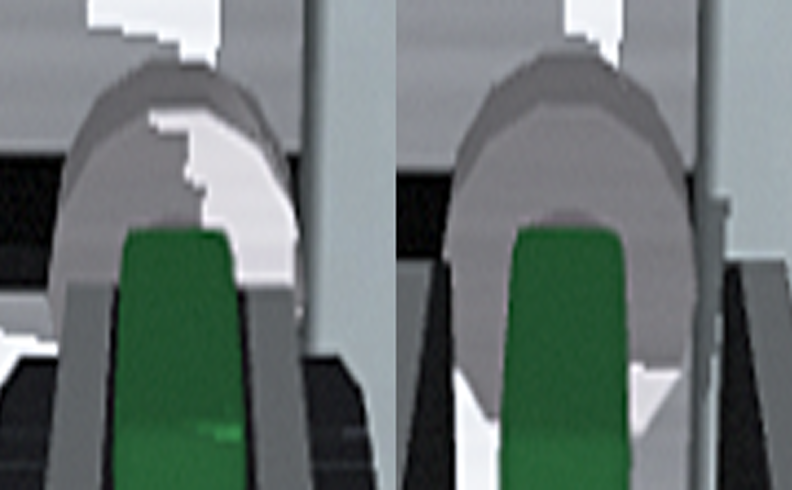

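Run:
```python
from h import *
todelta([.5353,.0658,.2],5.6)
```

```text
t 27.23 pos [0.6146 0.1192 0.1525] yaw 95.56 F [ 0.5 -0.5 -0.7] op 0.351 q6 -1.67
d mm [ 84.  -45.5 -47.6] rot [1.00e-03 2.00e-03 1.57e+00]
```

>>> step_arm:
  targets: "0 0 -30 0 0 0.15; 10 -6 -48 0 0 0.32; 25 -14 -48 0 0 0.5; 40 -22 -48 0 0 0.68; 55 -30 -48 0 0 0.86; 70 -38 -48 0 0 1.04; 80 -44 -48 0 0 1.22; 84 -45.5 -48 0 0 1.4"
  grip: 0

```text
time_s: 28.22
eef_pos: [0.5348, 0.0654, 0.2007]
eef_rot: [0.001, 0.609, 0.793, 0.0]
wrist_force: [0.4, 0.7, -0.6]
opening: -0.001
```

Run:
```python
from h import *
todelta([.5353,.0658,.18],5.6)
```

```text
t 28.23 pos [0.5348 0.0654 0.2007] yaw 14.98 F [ 0.4  0.7 -0.6] op -0.001 q6 -0.36
d mm [ 0.3  0.6 20.7] rot [0.002 0.001 0.164]
```

>>> step_arm:
  targets: "0 0.6 20 0 0 0.164; 0 0.6 20 0 0 0.164; 0 0.6 20 0 0 0.164"

```text
time_s: 28.6
eef_pos: [0.5358, 0.066, 0.1805]
eef_rot: [0.001, 0.668, 0.744, 0.0]
wrist_force: [0.0, -0.0, -0.5]
opening: -0.003
```

Run:
```python
from h import *
from bench import optics
todelta([.5353,.0658,.058],5.6)
w=optics.camera("wrist"); crop(w["image"],180,120,380,270,4,"pics/w18.png")
```

```text
t 28.6 pos [0.5358 0.066  0.1805] yaw 6.14 F [ 0.  -0.  -0.5] op -0.003 q6 -0.2
d mm [-1.000e-01 -7.000e-01  1.225e+02] rot [0.001 0.    0.009]
```

View pics/w18.png

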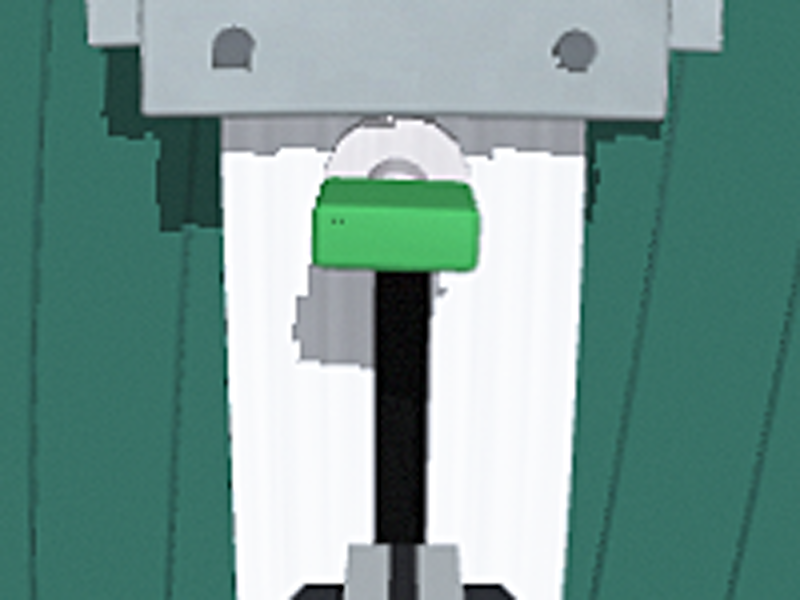

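>>> step_arm:
  targets: "-4 -0.7 30 0 0 0.009; -4 -0.7 70 0 0 0.009; -4 -0.7 105 0 0 0.009; -4 -0.7 118 0 0 0.009; -4 -0.7 122 0 0 0.009; -4 -0.7 122 0 0 0.009"

```text
time_s: 29.4
eef_pos: [0.5361, 0.062, 0.0587]
eef_rot: [0.001, 0.673, 0.74, 0.001]
wrist_force: [0.5, -0.5, -0.1]
opening: -0.003
```

>>> step_arm:
  targets: "2 0 0 0 0 0; 4 0 0 0 0 0; 6 0 0 0 0 0; 7 0 0 0 0 0; 8 0 0 0 0 0; 9 0 0 0 0 0"

```text
time_s: 30.15
eef_pos: [0.5341, 0.0711, 0.0574]
eef_rot: [-0.0, 0.673, 0.74, -0.0]
wrist_force: [-0.5, 0.3, -0.3]
opening: 0.001
```

Run:
```python
from h import *
from bench import optics
todelta([.5343,.0766,.058],5.6)
s=optics.camera("scene"); crop(s["image"],240,130,390,250,5,"pics/s18.png")
```

```text
t 30.15 pos [0.5341 0.0711 0.0574] yaw 5.44 F [-0.5  0.3 -0.3] op 0.001 q6 -0.18
d mm [ 5.5  0.7 -0.6] rot [-0.    -0.    -0.003]
```

View pics/s18.png

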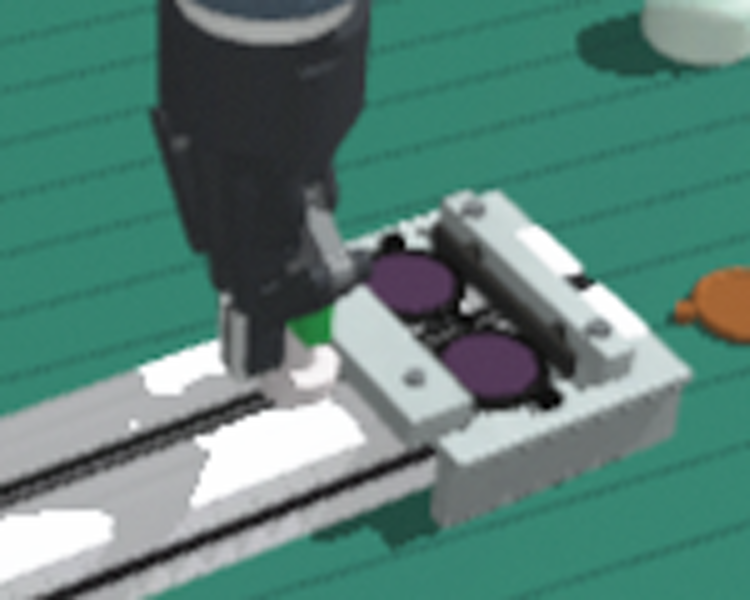

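>>> step_arm:
  targets: "0.7 0 0 0 0 0; 1.4 0 0 0 0 0; 2.1 0 0 0 0 0; 2.8 0 0 0 0 0; 3.5 0 0 0 0 0"

```text
time_s: 30.82
eef_pos: [0.5338, 0.0746, 0.0575]
eef_rot: [-0.0, 0.673, 0.74, -0.0]
wrist_force: [-0.2, 1.3, 0.8]
opening: -0.0
```

>>> step_arm:
  targets: "0.5 0 0 0 0 0; 1 0 0 0 0 0; 1.4 0 0 0 0 0; 1.4 0 0 0 0 0"

```text
time_s: 31.32
eef_pos: [0.5337, 0.0759, 0.0575]
eef_rot: [0.0, 0.673, 0.74, 0.0]
wrist_force: [0.1, 0.0, 0.6]
opening: -0.003
```

>>> step_arm:
  targets: "0.5 0 0 0 0 0; 1 0 0 0 0 0; 1.4 0 0 0 0 0; 1.4 0 0 0 0 0"

```text
time_s: 31.82
eef_pos: [0.5337, 0.0771, 0.0576]
eef_rot: [0.0, 0.673, 0.74, -0.0]
wrist_force: [-0.1, -2.2, 1.2]
opening: 0.001
```

>>> step_arm:
  targets: "0.5 0 0 0 0 0; 1 0 0 0 0 0; 1 0 0 0 0 0; 1 0 0 0 0 0"

```text
time_s: 32.33
eef_pos: [0.5339, 0.0776, 0.0578]
eef_rot: [0.001, 0.673, 0.74, -0.0]
wrist_force: [1.3, -5.0, 2.2]
opening: 0.006
```

>>> step_arm:
  targets: "-1 0 0 0 0 0; -3 0 0 0 0 0; -8 0 0 0 0 0; -16 0 0 0 0 0; -18 0 -30 0 0 0; -18 0 -80 0 0 0; -18 0 -120 0 0 0; -18 0 -120 0 0 0"

```text
time_s: 33.33
eef_pos: [0.5378, 0.0598, 0.1815]
eef_rot: [0.003, 0.673, 0.74, 0.002]
wrist_force: [0.1, 0.1, 0.1]
opening: 0.003
```

Run:
```python
from h import *
from bench import optics
todelta([.5353,.0658,.058],5.6)
w=optics.camera("wrist"); crop(w["image"],180,60,380,210,4,"pics/w19.png")
s=optics.camera("scene"); crop(s["image"],240,130,390,250,5,"pics/s19.png"); cv2.imwrite("pics/s19f.png",s["image"][:,:,::-1])
```

```text
t 33.33 pos [0.5378 0.0598 0.1815] yaw 5.44 F [0.1 0.1 0.1] op 0.003 q6 -0.2
d mm [  6.3  -2.8 123.5] rot [ 0.008  0.001 -0.003]
```

View pics/w19.png

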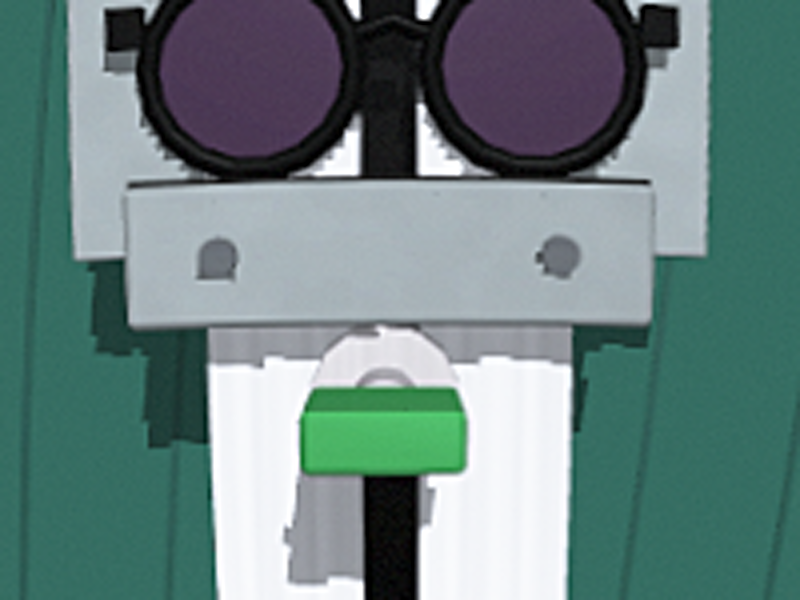

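View pics/s19.png

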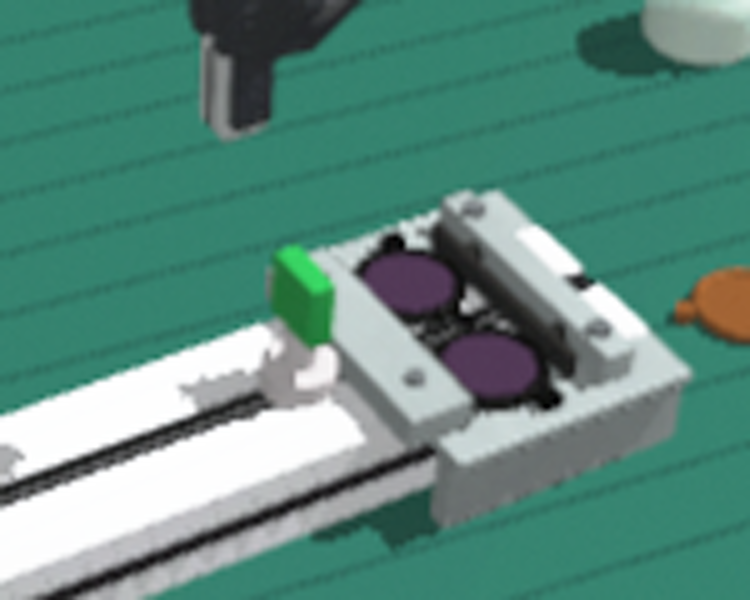

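View pics/s19f.png

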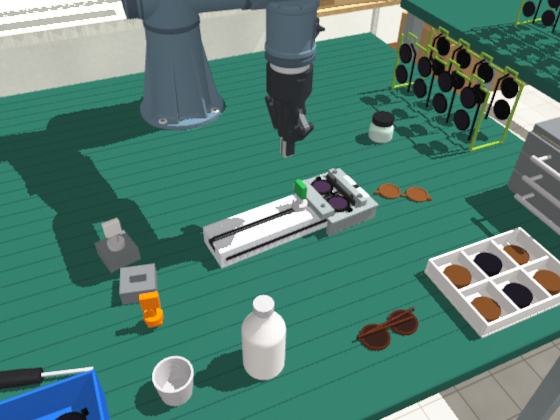

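```bash
python3 -c "
from bench import ticket; print(ticket.hand_in())"
```

```text
the job is handed in; nothing more can be done
None
```

I put the green stud in the slot, pushed the jaw until the sunglass front was nipped, locked the stud across the slot and let go. I handed the job in at about 33 s; no verdict is reported.

**What I did**
- **Insertion:** the stud went in at the open end and the collar seated on the rail at the expected height.
- **Push:** the jaw slid at 5–6 N. After the stop was felt, the push rose to between 13.4 and 15.1 N, inside the 10–18 N range.
- **Turn:** I turned the stud a quarter turn, then eased off to about 4 N before letting go.

**What did not go cleanly**
- **During the turn:** friction against the jaw pulled the tool about 2.7 mm sideways, with a sideways force of up to 8 N. It also lifted the tool about 1 mm. I corrected both before release, and the collar came back down to its seated height.
- **After release:** one close picture suggested a gap of 0.5–1 mm between collar and jaw, while other views showed contact. I pressed the stud lightly from behind with the shut fingers, up to 5 N. The force rose smoothly, as it would with the stud already against the jaw.

**Last checks**
- In the final pictures the collar is down on the rail and against the jaw, and the grip stands across the slot.
- The sunglass front is held between the jaw and the stop, and the lenses look intact.
- The white spare and everything else in view look unmoved, and the arm is clear with zero force.
- I could not measure the squeeze left on the lenses after release.

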